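Hand-spin check of a bench centrifuge rotor

ROBOT

A 6-joint arm with a two-finger parallel gripper is mounted at the origin on the work surface. World frame = base frame: x ahead of the robot, y to its left, z up, the work surface at z = 0. Lengths are in mm, angles in degrees, forces in N, time in s.
With the tool pointing down it reaches from about 350 to 850 mm from the base axis. Payload 8.1 kg.
Tool frame: the origin (TCP) lies midway between the tips of the shut fingers; the grasp point (between the pads) lies 19 mm behind it; z points along the fingers, y is the direction in which the jaws open and shut (so a half turn about z gives the same grasp; the last joint's range is limited). The gripper opens to 85 mm and grips with 20 to 120 N. Pads are 22 mm wide; open, the fingers measure 114 mm over their backs; the gripper's body (76 mm by 85 mm) begins 54 mm behind the grasp point. The pads swing forward as they close: fully open they stand 13 mm farther back than shut.
Start: joints at [60.481, 7.471, 85.268, -0, 87.261, -4.893], TCP at [249.993, 545.444, 231.292] pointing down, gripper open.
Joint ranges: [-169.43, 169.43], [-51.17, 129.36], [1.28, 143.12], [-76.62, 256.62], [0, 156.53], [-152.29, 152.29]. Speed limits (degrees/s): [136.94, 136.94, 159.86, 180, 180, 180].

INTERFACE

Orientations are given as [roll, pitch, yaw] about the fixed x, y, z axes, in that order (R = Rz(yaw) Ry(pitch) Rx(roll)).
In Python, from bench import r gives the robot as it stands.
- The arm moves only by the tool carry_out, never from a script. Its argument "increments" is a list of rows, each a list of 3 entries, a list of its own where there are three numbers: the shift along the tool's x, y, z in m, then the turn, a rotation vector about the tool's x, y, z in rad, then the closure, from 0 (fully open) to 1 (shut). A call has 1 to 12 rows; each row shifts and turns the pose as measured when the row begins, along the tool's axes as they then stand; what a row does not reach is not made up. A row lasts 1/10 s, in which the tool goes at most 50 mm and 8.59 degrees, less where a joint would pass 70% of its speed; a pose out of reach is approached as far as the arm can. A call with a gripper value outside its range is refused whole. The fingers move at their own pace and stop on an object; "newtons" is the grip in N (left out, the last holds). Time passes only in rows, so rows that do not move let the fingers close. It gives the time, the measured TCP pose, the force and the opening at its end, in the units of the state.
- r.sense(): the state, without advancing time (a new reading comes with each control period).
- r.snapshot(name): name is "scene" or "top" or "wrist"; returns a dict with "image" (480x640x3 uint8, blue, green, red), "vertical_fov" (degrees; the focal length in pixels is half the picture's height over the tangent of half this angle, whatever the lens; pixels are square), "cx", "cy" (the principal point, pixels), "rvec" (rotation vector, rad) and "tvec" (3), from world to camera coordinates, as OpenCV has them. Camera axes: x right, y down, z forward; pixel columns grow to the right and rows downward; lengths in mm; the calibration is good to about 2 mm. A picture is of the moment at which its call begins. There is no depth.
- r.hand_in(): hands the job in, once; it reports no verdict.
The state is a dict: "time": time; "joint_pos": joint angles; "qd": joint speeds; "joint_efforts": joint torques, N m; "tool_pos": TCP position; "tcp_rot": TCP orientation; "ft_force": force on the tool from outside, world axes, zero at the start; "wrist_torque": the same for the moment, N m; "finger_gap": finger opening in mm.
Only numpy, scipy, OpenCV 4.12 (cv2) and the standard library are available. Lean on these libraries where they do the work, as an engineer would, in place of code of your own. Each camera call takes 0.05 s, during which the arm holds its last target.

TASK

Lift the lid off the bench centrifuge and lay it flat on the rubber mat. Then rest a closed fingertip lightly on the flat top of the rotor and drag it round anticlockwise (seen from above) through at least one full turn, to feel that it runs free; never press hard, because it sits on a soft rubber mount and pressing it down makes it rub. Then put the lid gently back, fully seated in the bowl, and let go, leaving the other glassware and racks alone.

Things in the scene. Friction and masses are not known exactly. Their poses are not given: they have to be found in the camera images.
- housing: The bench centrifuge, fixed: a white square base 230 x 230 mm, 110 mm tall, with a round bowl (160 mm across, 60 mm deep) open at the top in its middle. Its front panel faces its own -x. Origin: centre of the underside, z up.
- bowl (a point): Centre of the bowl's mouth, on the axis of the rotor, level with the top face of the base (110 mm above the bench).
- rotor (a joint): Angle of the rotor in rad, counted over many turns, growing anticlockwise seen from above; starts within 0.2 of 0. Rotor: bare metal disc 140 mm across in the bowl, its top smooth and flat without holes or grips; a dark radial bar shows its angle. Its top is 12 to 28 mm below the bowl's mouth: the height differs at each start and is NOT measured, so find it by touch.
- floor (a point): Centre of the bowl's floor, 60 mm below its mouth, under the rotor. The rotor's mount: after a first 2 N it sinks about 1 mm for every 3 N pressed on the rotor. Bearing drag 0.05 N m (1.3 N along the top at 40 mm from the axis): under 2 N of pressure a fingertip slips, about 5 N is right, over 12 N it rubs: a fault. It stops when let go. Work 35 to 45 mm from the axis.
- lid: The loose grey lid, 250 g: a flange 190 mm across, 5 mm thick, that rests on the base; under it a spigot 154 mm across, 6 mm deep, that drops into the bowl (2.5 mm play all round); on top a black knob 32 mm in diameter. Origin: centre of the spigot's underside, z up; above it flange 6 to 11 mm, thin stem to 19, knob 19 to 47 mm. Seated, the origin is 6 mm below the bowl's mouth.
- mat: Black rubber mat on the bench, fixed, 230 x 230 mm, 3 mm thick; the lid goes here while it is off. Origin: centre of its underside.
- beaker: Bystander: glass beaker, 70 mm across, 90 mm tall, origin at the centre of its base.
- bottle: Bystander: white plastic bottle, 60 mm across, 130 mm tall, origin at the centre of its base.
- tube_rack: Bystander: white tube rack 70 x 160 mm, 70 mm tall with its tubes, origin at the centre of its base.
Things that resemble listed ones, but are neither listed nor needed, are in the scene too. There is more than one size of the lid; the job needs the larger.

How it is judged (in metres and radians):
On the way, in this order (a step that is already met when the one before it is completed fails the run):
1. the lid lies flat on the mat, let go (height (world z) of lid below 0.008 m and angle between lid's own z axis and vertical below 0.06 rad and horizontal distance between lid and mat below 0.05 m and contact force between the fingers and lid below 0.1 N and linear speed of lid below 0.03 m/s), for 0.2 s.
2. with the lid lying on the mat, the rotor has been turned anticlockwise until its angle exceeds 6.0 rad (a full turn, with a little allowance) (value of joint rotor above 6 rad and horizontal distance between lid and mat below 0.05 m and height (world z) of lid below 0.008 m), for 0.1 s.
3. the lid is back in the bowl (horizontal distance between lid and bowl below 0.005 m and z of lid in the frame of bowl below -0.004 m and angle between lid's own z axis and vertical below 0.03 rad), for 0.2 s.
At the end, for the whole second after the job is handed in: The lid is seated in the bowl again, centred within 5 mm and level within 0.03 rad, its spigot at least 4 mm down in the mouth, at rest and let go; the rotor stands still, having been turned to an angle above 6.0 rad (all of step 3 and linear speed of lid below 0.01 m/s and value of joint rotor above 6 rad and velocity of joint rotor between -0.1 and 0.1 rad/s); the robot touches nothing.
It fails at once if more than 12 N of contact force on the rotor (it would rub) (contact force between rotor and anything else above 12 N).
It fails at once if the lid is dropped or slammed onto the base (faster than 0.3 m/s within 20 mm of the bowl mouth, after the spin) (distance between lid and bowl below 0.02 m and linear speed of lid above 0.3 m/s and value of joint rotor above 6 rad).
It fails at once if the glass beaker is moved more than 20 mm or tipped (distance of beaker from where it was at the start of the episode above 0.02 m or angle between beaker's own z axis and vertical above 0.3 rad).
It fails at once if the bottle is moved more than 20 mm or tipped (distance of bottle from where it was at the start of the episode above 0.02 m or angle between bottle's own z axis and vertical above 0.3 rad).
It fails at once if the tube rack is moved more than 20 mm or tipped (distance of tube_rack from where it was at the start of the episode above 0.02 m or angle between tube_rack's own z axis and vertical above 0.3 rad).
It also fails if it takes over 72 s, if anything falls off the work surface, if the arm or the gripper's body presses on something with over 40 N, if the wrist force passes 120 N, or if a joint passes its speed limit or range.

## Working session

There is one attempt and no reset: what is moved stays moved. The work goes in short steps, Python scripts to look and compute and a tool call to move; the robot and the scene stay as the last step left them, time stands still between calls to the robot, and variables do not carry over. Pictures are saved under pics/ and viewed, and the job is handed in when it is done.

Besides the shell and the picture viewer there is one more tool, called after ">>>" as name([rows], argument=value, ...), one row to a line, values as JSON. carry_out: Moves the arm, as the interface text tells. Its arguments: {"type":"object","properties":{"increments":{"type":"array"},"newtons":{"type":"number"}},"required":["increments"]}

```bash
mkdir -p pics; ls; cat > h.py <<'E'
import numpy as np, cv2
from bench import r
def K(s):
    f=240/np.tan(np.radians(s["vertical_fov"])/2)
    return np.array([[f,0,s["cx"]],[0,f,s["cy"]],[0,0,1.]])
def ray(s,u,v):
    R,_=cv2.Rodrigues(np.array(s["rvec"],float)); t=np.array(s["tvec"],float).ravel()
    return -R.T@t, R.T@np.linalg.inv(K(s))@np.array([u,v,1.])
def onz(s,u,v,z):
    c,d=ray(s,u,v); return c+d*(z-c[2])/d[2]
def proj(s,p):
    return cv2.projectPoints(np.array(p,float).reshape(-1,3),np.array(s["rvec"],float),np.array(s["tvec"],float),K(s),None)[0].reshape(-1,2)
E
python3 - <<'E'
from h import *
print(r.sense())
for n in ("scene","top","wrist"):
    s=r.snapshot(n); cv2.imwrite(f"pics/{n}0.png",s["image"]); print(n,s["vertical_fov"],s["cx"],s["cy"],ray(s,320,240))
E
```

```text
pics
{'time': 0.0, 'joint_pos': array([ 6.04788729e+01,  7.51374744e+00,  8.53292664e+01,  1.47395765e-03,
        8.72596369e+01, -4.89314700e+00]), 'qd': array([ 0.01349037, -0.00295354,  0.00694255,  0.13070215,  0.02318343,
       -0.08926326]), 'joint_efforts': array([-2.57792395e-03, -5.69395101e+01, -5.00553989e+01, -3.44798482e-04,
        1.48261007e-02,  4.82559017e-06]), 'tool_pos': array([249.74286684, 544.96632847, 230.25871719]), 'tcp_rot': array([-1.79897849e+02, -1.02226514e-02,  1.55371939e+02]), 'ft_force': array([ 0.27754897,  0.46093051, -0.49156094]), 'wrist_torque': array([ 0.01747084,  0.02198317, -0.02422557]), 'finger_gap': 85.34761274726382}
scene 48.63538839726319 322.32658712169894 246.72218964546894 (array([1627.85619928,  262.23915976,  808.86497304]), array([-0.80143265, -0.21327997, -0.55892463]))
top 42.90970362990444 305.7551693628082 258.0968377986188 (array([ 453.50725047,  -19.02874701, 1478.33178753]), array([ 0.14421033,  0.0012024 , -0.9902647 ]))
wrist 64.50476899952825 315.117657391224 245.4357593140701 (array([181.99705461, 576.3027402 , 374.03827699]), array([ 0.25900404, -0.10525648, -0.9603161 ]))
```

View pics/scene0.png

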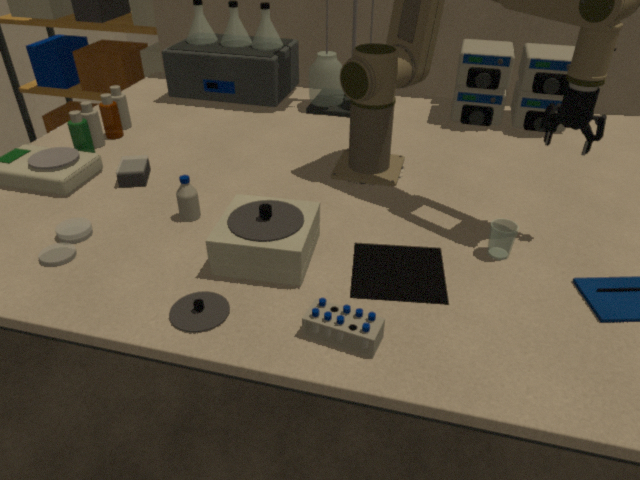

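View pics/top0.png

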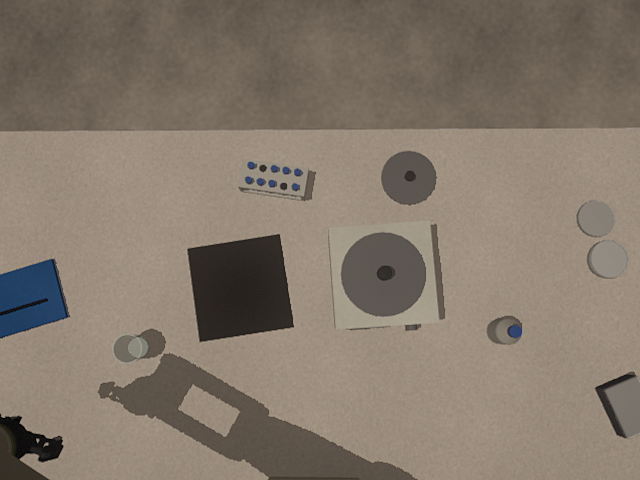

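View pics/wrist0.png

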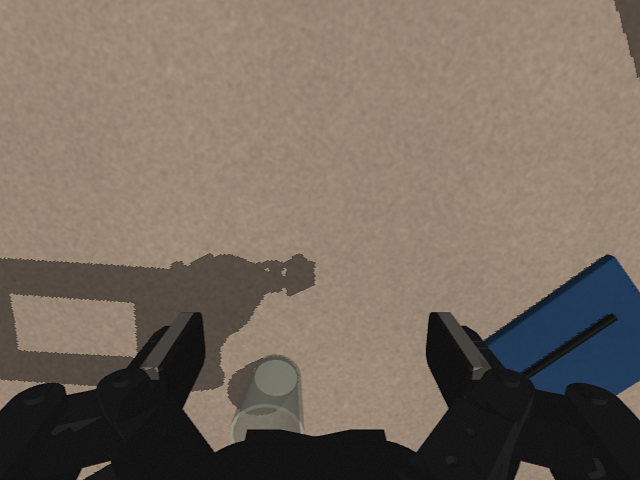

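The scene view shows the lidded housing at (265,235), mat at (400,272), beaker at (502,240), bottle at (188,200), rack at (343,325) and a smaller decoy lid at (200,311). In the top view the big lid is at (384,274), mat at (241,288), rack at (277,180), beaker at (128,348), bottle at (508,330).

```bash
cat > m0.py <<'E'
from h import *
s=r.snapshot("top"); im=s["image"]; g=im.max(2)
def blob(mask,x0,x1,y0,y1):
    m=np.zeros_like(mask); m[y0:y1,x0:x1]=mask[y0:y1,x0:x1]
    cs,_=cv2.findContours(m,cv2.RETR_EXTERNAL,cv2.CHAIN_APPROX_NONE)
    return max(cs,key=cv2.contourArea)
def w(c,z): return np.array([onz(s,u,v,z)[:2] for u,v in c.reshape(-1,2)])
for p in [(384,300),(386,273),(241,288),(335,235),(350,210)]: print(p,im[p[1],p[0]])
hsv=cv2.cvtColor(im,cv2.COLOR_BGR2HSV)
lid=blob(((g<125)*255).astype(np.uint8),335,432,228,322)
c,rad=cv2.minEnclosingCircle(w(lid,115).astype(np.float32)); e=cv2.fitEllipse(w(lid,115).astype(np.float32)); print("flange z115",c,rad,e)
kn=blob(((g<50)*255).astype(np.uint8),365,405,255,290)
for z in (151,137):
    print("knob",z,cv2.fitEllipse(w(kn,z).astype(np.float32)))
mat=blob(((g<60)*255).astype(np.uint8),170,310,220,350); print("mat",cv2.minAreaRect(w(mat,3).astype(np.float32)))
wh=blob(((g>150)*255).astype(np.uint8),320,445,215,335)
print("house",cv2.minAreaRect(w(wh,110).astype(np.float32)),cv2.minAreaRect(wh))
for n,u,v,z in (("beaker",128,348,0),("bottle",514,331,130),("rack",277,178,60)): print(n,onz(s,u,v,z))
E
python3 m0.py
```

```text
(384, 300) [83 87 94]
(386, 273) [41 45 50]
(241, 288) [29 34 38]
(335, 235) [138 154 163]
(350, 210) [127 144 158]
flange z115 (575.8755493164062, -158.3444061279297) 94.96053314208984 ((576.053466796875, -158.09658813476562), (185.84300231933594, 187.66819763183594), 18.827608108520508)
knob 151 ((575.167236328125, -157.17654418945312), (27.714994430541992, 30.793155670166016), 32.80878448486328)
knob 137 ((576.450439453125, -158.63365173339844), (28.00733757019043, 31.11794090270996), 32.80888366699219)
mat ((553.0438842773438, 176.93141174316406), (227.1302947998047, 228.1465606689453), 8.989800453186035)
house ((575.7181396484375, -157.34896850585938), (280.4267272949219, 268.48626708984375), 89.90827941894531) ((382.0, 274.5), (119.0, 124.0), 90.0)
beaker [405.74205325 446.00624244   0.        ]
bottle [ 449.68673415 -439.29779061  130.        ]
rack [809.00585261  84.93852788  60.        ]
```

```bash
cat >> h.py <<'E'
from scipy.spatial.transform import Rotation as Ro
def st():
    q=r.sense(); print("t %.2f"%q["time"],"tcp",q["tool_pos"].round(1),"rpy",q["tcp_rot"].round(2),"F",q["ft_force"].round(2),"gap",round(q["finger_gap"],1),"j",q["joint_pos"].round(0)); return q
def go(x,y,z,yaw=None,rows=None):
    q=r.sense(); R=Ro.from_euler("xyz",q["tcp_rot"],degrees=True)
    d=R.inv().apply(np.array([x,y,z])-q["tool_pos"])
    yaw=q["tcp_rot"][2] if yaw is None else yaw
    rv=(R.inv()*Ro.from_euler("xyz",[180,0,yaw],degrees=True)).as_rotvec()
    print("tool shift m",(d/1000).round(4),"rotvec",rv.round(4))
    return d/1000,rv
E
python3 -c "
from h import *
st();d,_=go(576,-158,225);print(d/16)"
```

```text
t 0.20 tcp [249.8 545.1 230.6] rpy [-1.7993e+02 -1.0000e-02  1.5538e+02] F [-0.16 -0.   -0.3 ] gap 85.5 j [60.  7. 85.  0. 87. -5.]
tool shift m [-0.5895 -0.5033  0.0061] rotvec [-0.0012 -0.0001  0.    ]
[-0.03684365 -0.03145436  0.00038408]
```

>>> carry_out([
  [[-0.037, -0.032, 0], [0, 0, 0], 0],
  [[-0.037, -0.032, 0], [0, 0, 0], 0],
  [[-0.037, -0.032, 0], [0, 0, 0], 0],
  [[-0.037, -0.032, 0], [0, 0, 0], 0],
  [[-0.037, -0.032, 0], [0, 0, 0], 0],
  [[-0.037, -0.032, 0], [0, 0, 0], 0],
  [[-0.037, -0.032, 0], [0, 0, 0], 0],
  [[-0.037, -0.032, 0], [0, 0, 0], 0],
  [[-0.037, -0.032, 0], [0, 0, 0], 0],
  [[-0.037, -0.032, 0], [0, 0, 0], 0],
  [[-0.037, -0.032, 0], [0, 0, 0], 0],
  [[-0.037, -0.032, 0], [0, 0, 0], 0],
], newtons=40)

```text
time: 1.4
tool_pos: [496.2, 1.8, 228.3]
tcp_rot: [-179.9, 0.0, 156.0]
ft_force: [1.3, 1.3, 0.8]
finger_gap: 85.4
```

```bash
python3 -c "
from h import *
st();d,_=go(576,-158,225);print(d/4)"
```

```text
t 1.40 tcp [496.2   1.8 228.3] rpy [-1.7987e+02  3.0000e-02  1.5601e+02] F [1.27 1.34 0.78] gap 85.4 j [ -6.  -9. 102.  -0.  87. -72.]
tool shift m [-0.1379 -0.1135  0.0036] rotvec [-0.0022  0.0006 -0.    ]
[-0.0344744  -0.02837171  0.00089828]
```

>>> carry_out([
  [[-0.034, -0.029, 0], [0, 0, 0], 0],
  [[-0.034, -0.029, 0], [0, 0, 0], 0],
  [[-0.034, -0.029, 0], [0, 0, 0], 0],
  [[-0.034, -0.028, 0], [0, 0, 0], 0],
  [[0, 0, 0], [0, 0, 0], 0],
  [[0, 0, 0], [0, 0, 0], 0],
])

```text
time: 2.0
tool_pos: [575.6, -172.8, 226.0]
tcp_rot: [-179.8, -0.1, 155.6]
ft_force: [-0.3, -0.1, 0.6]
finger_gap: 86.0
```

```bash
python3 -c "
from h import *
st();go(576,-158,160)
s=r.snapshot('wrist');cv2.imwrite('pics/w1.png',s['image'])
print(proj(s,[[576,-158,115],[576,-158,151],[576,-158,123]]))"
```

```text
t 2.00 tcp [ 575.6 -172.8  226. ] rpy [-1.7983e+02 -8.0000e-02  1.5556e+02] F [-0.32 -0.07  0.61] gap 86.0 j [-21.   8.  85.  -0.  87. -87.]
tool shift m [0.0057 0.0138 0.0659] rotvec [-0.0029 -0.0014  0.    ]
[[334.89569344 232.97052405]
 [337.74875709 248.52534406]
 [335.46339285 236.06560473]]
```

View pics/w1.png

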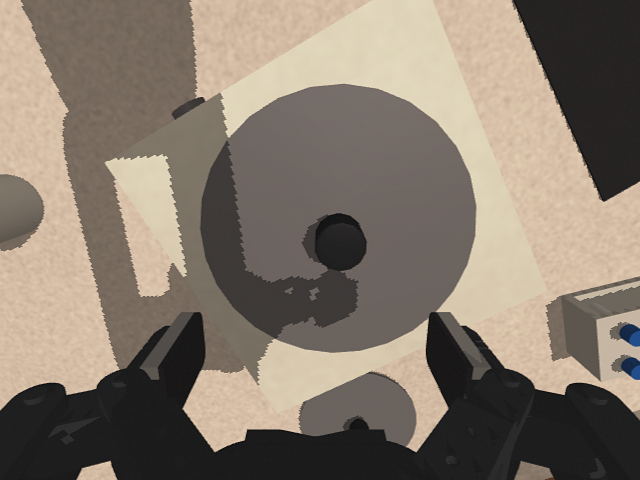

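```bash
python3 -c "
from h import *
st()
s=r.snapshot('wrist')
for p in ((341,246),(341,271),(341,220),(315,246),(367,246)): print(onz(s,*p,151)[:2].round(1))
# flange leftmost/right/top/bottom
P=np.array([onz(s,*p,115)[:2] for p in ((201,218),(476,215),(343,84),(340,352),(230,127),(436,127),(440,312))],np.float32)
print(cv2.fitEllipse(P),cv2.minEnclosingCircle(P)); go(576,-158,160)"
```

```text
t 2.05 tcp [ 575.4 -172.6  225.9] rpy [-1.7980e+02 -7.0000e-02  1.5558e+02] F [-0.81  0.54  0.06] gap 85.7 j [-21.   8.  85.  -0.  87. -87.]
[ 575.1 -155.5]
[ 589.8 -161.8]
[ 560.4 -149.1]
[ 568.6 -169.7]
[ 581.5 -141.2]
((575.7885131835938, -155.0511474609375), (183.71864318847656, 196.47781372070312), 109.4491958618164) ((573.9866943359375, -152.3238525390625), 98.19475555419922)
tool shift m [0.005  0.013  0.0662] rotvec [-0.0032 -0.001   0.    ]
```

>>> carry_out([
  [[0.0025, 0.007, 0.012], [-0.003, -0.001, 0], 0],
  [[0.0025, 0.007, 0.02], [0, 0, 0], 0],
  [[0, 0, 0.02], [0, 0, 0], 0],
  [[0, 0, 0.014], [0, 0, 0], 0],
  [[0, 0, 0], [0, 0, 0], 0],
  [[0, 0, 0], [0, 0, 0], 0],
])

```text
time: 2.7
tool_pos: [575.8, -147.7, 157.6]
tcp_rot: [179.9, 0.1, 156.1]
ft_force: [0.9, -0.1, 1.6]
finger_gap: 85.6
```

```bash
python3 -c "
from h import *
st();go(575.5,-156.5,122)"
```

```text
t 2.70 tcp [ 575.8 -147.7  157.6] rpy [1.7988e+02 1.1000e-01 1.5611e+02] F [ 0.86 -0.13  1.57] gap 85.6 j [-19.   9.  91.   0.  80. -86.]
tool shift m [-0.0032 -0.0082  0.0356] rotvec [0.0021 0.0019 0.    ]
```

>>> carry_out([
  [[-0.001, -0.003, 0.004], [0, 0, 0], 0],
  [[-0.001, -0.002, 0.008], [0, 0, 0], 0],
  [[-0.001, -0.001, 0.01], [0, 0, 0], 0],
  [[0, 0, 0.007], [0, 0, 0], 0],
  [[0, 0, 0.003], [0, 0, 0], 0],
  [[0, 0, 0], [0, 0, 0], 0],
  [[0, 0, 0], [0, 0, 0], 0],
])

```text
time: 3.4
tool_pos: [577.5, -155.7, 125.2]
tcp_rot: [179.9, 0.3, 156.1]
ft_force: [-0.1, -0.2, -0.0]
finger_gap: 85.4
```

```bash
python3 -c "
from h import *
st();go(575.5,-156.5,122);s=r.snapshot('wrist');cv2.imwrite('pics/w2.png',s['image'])"
```

```text
t 3.40 tcp [ 577.5 -155.7  125.2] rpy [179.86   0.32 156.07] F [-0.15 -0.16 -0.01] gap 85.4 j [-20.  11.  93.   0.  76. -86.]
tool shift m [ 0.0015 -0.0015  0.0031] rotvec [0.0024 0.0055 0.    ]
```

View pics/w2.png

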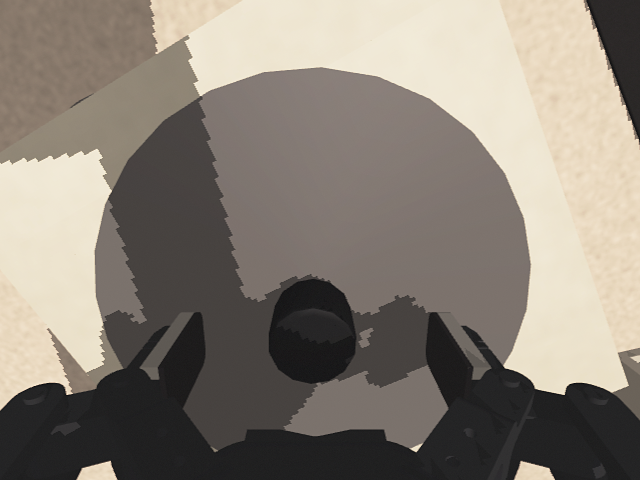

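The knob (312,335) sits midway between the pads (204 and 428). Correct the tilt and close.

>>> carry_out([
  [[0.001, -0.001, 0.002], [0.002, 0.005, 0], 0],
  [[0, 0, 0.001], [0, 0, 0], 0.2],
  [[0, 0, 0], [0, 0, 0], 0.4],
  [[0, 0, 0], [0, 0, 0], 0.6],
  [[0, 0, 0], [0, 0, 0], 0.8],
  [[0, 0, 0], [0, 0, 0], 0.8],
  [[0, 0, 0], [0, 0, 0], 0.8],
  [[0, 0, 0], [0, 0, 0], 0.8],
  [[0, 0, 0], [0, 0, 0], 0.8],
], newtons=40)

```text
time: 4.35
tool_pos: [576.8, -156.4, 123.3]
tcp_rot: [180.0, 0.1, 156.1]
ft_force: [0.5, -0.6, -1.0]
finger_gap: 31.0
```

```bash
python3 -c "
from h import *
st();go(575.5,-156.5,122)"
```

```text
t 4.35 tcp [ 576.8 -156.4  123.3] rpy [1.7999e+02 1.2000e-01 1.5609e+02] F [ 0.49 -0.58 -0.98] gap 31.0 j [-20.  11.  93.   0.  76. -86.]
tool shift m [ 0.0012 -0.0006  0.0013] rotvec [0.0002 0.0022 0.    ]
```

>>> carry_out([
  [[0, 0, -0.004], [0, 0, 0], 0.8],
  [[0, 0, -0.008], [0, 0, 0], 0.8],
  [[0, 0, -0.012], [0, 0, 0], 0.8],
  [[0, 0, -0.012], [0, 0, 0], 0.8],
  [[0, 0, -0.008], [0, 0, 0], 0.8],
  [[0, 0, -0.004], [0, 0, 0], 0.8],
  [[0, 0, 0], [0, 0, 0], 0.8],
  [[0, 0, 0], [0, 0, 0], 0.8],
])

```text
time: 5.15
tool_pos: [576.9, -156.4, 176.5]
tcp_rot: [180.0, 0.2, 156.1]
ft_force: [-0.2, -0.2, -2.6]
finger_gap: 30.7
```

```bash
python3 -c "
from h import *
st();d,_=go(552,177,175);print(d/12)"
```

```text
t 5.15 tcp [ 576.9 -156.4  176.5] rpy [179.98   0.18 156.08] F [-0.16 -0.2  -2.65] gap 30.7 j [-20.   9.  90.   0.  81. -86.]
tool shift m [0.1579 0.2947 0.0012] rotvec [0.0004 0.0031 0.    ]
[1.31603241e-02 2.45576667e-02 9.77984535e-05]
```

>>> carry_out([
  [[0.003, 0.005, 0], [0, 0.003, 0], 0.8],
  [[0.007, 0.013, 0], [0, 0, 0], 0.8],
  [[0.013, 0.024, 0], [0, 0, 0], 0.8],
  [[0.016, 0.03, 0], [0, 0, 0], 0.8],
  [[0.019, 0.035, 0], [0, 0, 0], 0.8],
  [[0.021, 0.04, 0], [0, 0, 0], 0.8],
  [[0.021, 0.04, 0], [0, 0, 0], 0.8],
  [[0.019, 0.035, 0], [0, 0, 0], 0.8],
  [[0.015, 0.028, 0], [0, 0, 0], 0.8],
  [[0.01, 0.018, 0], [0, 0, 0], 0.8],
  [[0.005, 0.009, 0], [0, 0, 0], 0.8],
  [[0.001, 0.002, 0], [0, 0, 0], 0.8],
])

```text
time: 6.35
tool_pos: [543.7, 181.2, 170.7]
tcp_rot: [-179.9, -0.6, 156.2]
ft_force: [0.2, -1.1, -2.8]
finger_gap: 30.7
```

```bash
python3 -c "
from h import *
st();d,_=go(552,177,28);s=r.snapshot('top');cv2.imwrite('pics/t3.png',s['image'])
for n in ('wrist','scene'): cv2.imwrite('pics/%s3.png'%n,r.snapshot(n)['image'])
"
```

```text
t 6.35 tcp [543.7 181.2 170.7] rpy [-179.94   -0.63  156.16] F [ 0.19 -1.1  -2.82] gap 30.7 j [ 13.   6.  93.   0.  81. -53.]
tool shift m [-0.0108 -0.0004  0.1426] rotvec [-0.001 -0.011  0.   ]
```

View pics/t3.png

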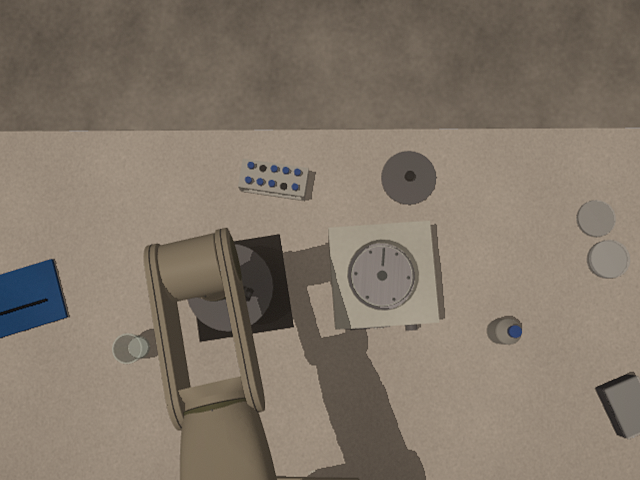

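View pics/scene3.png

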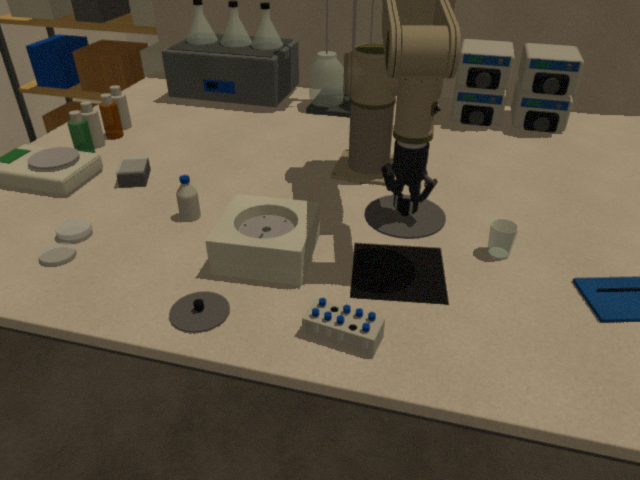

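The lid hangs level over the mat; the bowl and rotor are open at top-view (382,275), bar pointing to far edge. Descend.

>>> carry_out([
  [[-0.003, 0, 0.006], [0, -0.006, 0], 0.8],
  [[-0.003, 0, 0.012], [0, -0.004, 0], 0.8],
  [[-0.002, 0, 0.018], [0, 0, 0], 0.8],
  [[-0.001, 0, 0.022], [0, 0, 0], 0.8],
  [[0, 0, 0.022], [0, 0, 0], 0.8],
  [[0, 0, 0.02], [0, 0, 0], 0.8],
  [[0, 0, 0.014], [0, 0, 0], 0.8],
  [[0, 0, 0.008], [0, 0, 0], 0.8],
  [[0, 0, 0.003], [0, 0, 0], 0.8],
  [[0, 0, 0], [0, 0, 0], 0.8],
  [[0, 0, 0], [0, 0, 0], 0.8],
])

```text
time: 7.6
tool_pos: [555.5, 165.2, 36.3]
tcp_rot: [-179.8, 0.1, 155.3]
ft_force: [0.2, 0.5, -2.2]
finger_gap: 30.7
```

```bash
python3 -c "
from h import *
st();d,_=go(552,177,22.3)
"; cat > m1.py <<'E'
from h import *
s=dict(r.snapshot("top")); im=s["image"]=cv2.imread("pics/t3.png")
g=cv2.cvtColor(im,cv2.COLOR_BGR2GRAY).astype(np.float32)
c0=np.array([382.,275.])
pts=[];
for a in np.radians(np.arange(0,360,4)):
    rr=np.arange(28,46,.25); X=(c0[0]+rr*np.cos(a)).astype(np.float32)[None]; Y=(c0[1]+rr*np.sin(a)).astype(np.float32)[None]
    v=cv2.remap(g,X,Y,cv2.INTER_LINEAR)[0]; gr=np.gradient(v); k=np.argmax(gr); pts.append((X[0,k],Y[0,k],rr[k],gr[k]))
P=np.array(pts); print(P[::6].round(1))
P=P[P[:,3]>3]
W=np.array([onz(s,u,v,110)[:2] for u,v in P[:,:2]])
from scipy.optimize import least_squares
f=lambda p: np.hypot(W[:,0]-p[0],W[:,1]-p[1])-p[2]
o=least_squares(f,[576,-157,80],loss="soft_l1"); print(o.x, np.std(f(o.x)))
for z in (110,98,82): print(z,onz(s,382,275,z))
cv2.imwrite("pics/bowl.png",cv2.resize(im[215:335,320:450],None,fx=5,fy=5,interpolation=cv2.INTER_CUBIC))
E
python3 m1.py
```

```text
t 7.60 tcp [555.5 165.2  36.3] rpy [-1.7981e+02  1.4000e-01  1.5533e+02] F [ 0.21  0.47 -2.2 ] gap 30.7 j [ 12.  15.  99.  -0.  67. -54.]
tool shift m [0.0082 0.0093 0.0139] rotvec [-0.0033  0.0024 -0.    ]
[[418.2 275.   36.2  10.2]
 [415.6 289.9  36.8   9.1]
 [405.9 301.6  35.8  12. ]
 [393.  308.8  35.5   8.1]
 [378.4 309.6  34.8  11.4]
 [364.9 304.7  34.2  12.9]
 [354.3 295.1  34.2  12.9]
 [348.5 282.1  34.2  12.4]
 [347.3 267.6  35.5  13.4]
 [353.3 254.1  35.5  12.3]
 [364.2 244.3  35.5  12.5]
 [378.3 239.7  35.5  12.4]
 [393.1 240.8  36.    8.7]
 [406.4 247.9  36.5  10.4]
 [414.9 260.4  36.    8.8]]
[ 575.12948098 -157.94289861   79.50916072] 2.640761457091926
110 [ 573.42460183 -156.36829266  110.        ]
98 [ 574.47625336 -157.5727334    98.        ]
82 [ 575.8784554  -159.17865439   82.        ]
```

View pics/bowl.png

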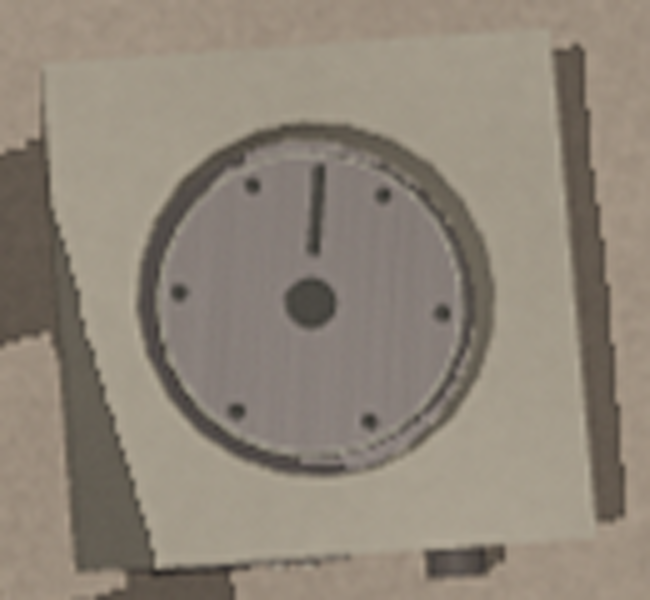

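>>> carry_out([
  [[0.002, 0.003, 0.001], [-0.002, 0.001, 0], 0.8],
  [[0.003, 0.003, 0.003], [-0.001, 0.001, 0], 0.8],
  [[0.001, 0.002, 0.003], [0, 0, 0], 0.8],
  [[0, 0, 0.002], [0, 0, 0], 0.8],
  [[0, 0, 0.001], [0, 0, 0], 0.8],
  [[0, 0, 0], [0, 0, 0], 0.8],
])

```text
time: 8.25
tool_pos: [555.3, 177.0, 28.4]
tcp_rot: [179.8, 0.3, 155.4]
ft_force: [0.8, 0.6, -2.4]
finger_gap: 31.0
```

```bash
python3 -c "
from h import *
st();d,_=go(552,177,22.3)
"
```

```text
t 8.25 tcp [555.3 177.   28.4] rpy [179.81   0.26 155.4 ] F [ 0.76  0.58 -2.44] gap 31.0 j [ 13.  15.  99.  -0.  66. -53.]
tool shift m [ 0.003  -0.0015  0.0061] rotvec [0.0033 0.0045 0.    ]
```

>>> carry_out([
  [[0, 0, 0.002], [0.002, 0.002, 0], 0.8],
  [[0, 0, 0.002], [0.001, 0.002, 0], 0.8],
  [[0, 0, 0.001], [0, 0, 0], 0.8],
  [[0, 0, 0.001], [0, 0, 0], 0.8],
  [[0, 0, 0], [0, 0, 0], 0.8],
  [[0, 0, 0], [0, 0, 0], 0.8],
])

```text
time: 8.85
tool_pos: [555.6, 176.8, 22.3]
tcp_rot: [180.0, 0.0, 155.4]
ft_force: [-0.2, 0.2, 0.1]
finger_gap: 31.1
```

```bash
python3 -c "
from h import *
st();d,_=go(552,177,22.3)
"
```

```text
t 8.85 tcp [555.6 176.8  22.3] rpy [1.7999e+02 2.0000e-02 1.5537e+02] F [-0.17  0.19  0.08] gap 31.1 j [ 13.  16.  98.  -0.  65. -53.]
tool shift m [ 0.0034 -0.0013  0.    ] rotvec [0.0001 0.0003 0.    ]
```

Landed (weight gone, TCP z as expected). Release and rise.

>>> carry_out([
  [[0, 0, 0], [0, 0, 0], 0.5],
  [[0, 0, 0], [0, 0, 0], 0],
  [[0, 0, 0], [0, 0, 0], 0],
  [[0, 0, 0], [0, 0, 0], 0],
  [[0, 0, 0], [0, 0, 0], 0],
  [[0, 0, -0.006], [0, 0, 0], 0],
  [[0, 0, -0.015], [0, 0, 0], 0],
  [[0, 0, -0.025], [0, 0, 0], 0],
  [[0, 0, -0.03], [0, 0, 0], 0],
  [[0, 0, -0.03], [0, 0, 0], 0],
  [[0, 0, -0.02], [0, 0, 0], 0.5],
  [[0, 0, -0.01], [0, 0, 0], 1],
])

```text
time: 10.05
tool_pos: [555.3, 176.7, 168.8]
tcp_rot: [179.9, 0.1, 155.4]
ft_force: [1.0, 0.3, 0.7]
finger_gap: 59.2
```

```bash
python3 -c "
from h import *
st();d,_=go(575,-118,150);print(d/12)
s=r.snapshot('wrist');cv2.imwrite('pics/w4.png',s['image'])
s=r.snapshot('scene');cv2.imwrite('pics/s4.png',s['image'])
"
```

```text
t 10.05 tcp [555.3 176.7 168.8] rpy [1.7995e+02 8.0000e-02 1.5537e+02] F [0.96 0.26 0.68] gap 59.2 j [ 13.   7.  93.  -0.  81. -53.]
tool shift m [-0.1407 -0.2597  0.0187] rotvec [0.0009 0.0014 0.    ]
[-0.01172339 -0.0216448   0.00156138]
```

View pics/w4.png

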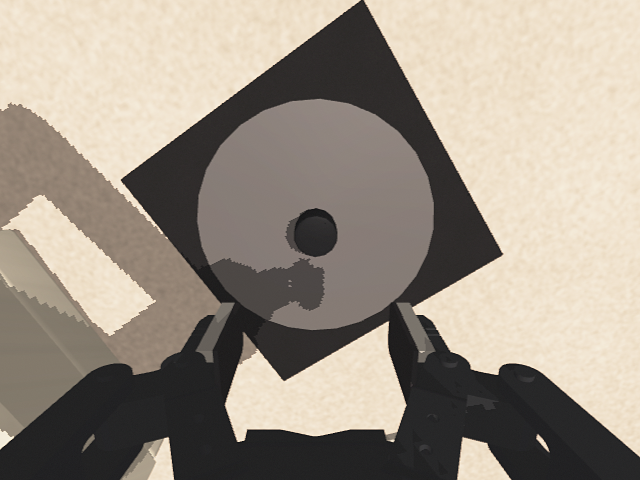

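View pics/s4.png

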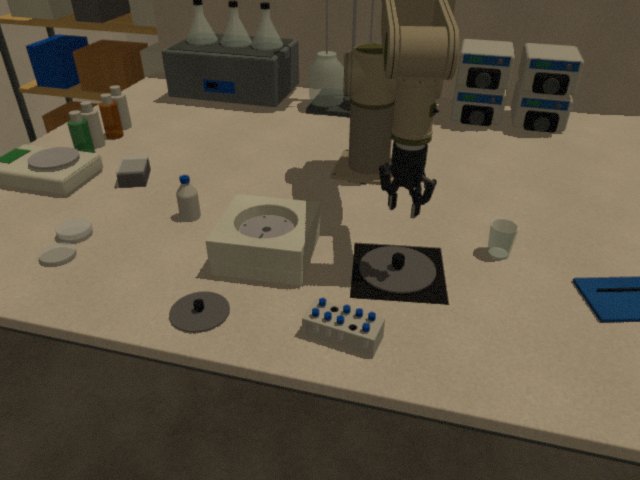

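The lid lies flat and centred on the mat (knob at (315,232) wrist view), nothing else disturbed. Move over the bowl, fingers shut.

>>> carry_out([
  [[-0.003, -0.005, 0], [0, 0, 0], 1],
  [[-0.007, -0.012, 0], [0, 0, 0], 1],
  [[-0.012, -0.022, 0], [0, 0, 0], 1],
  [[-0.017, -0.032, 0], [0, 0, 0], 1],
  [[-0.02, -0.037, 0], [0, 0, 0], 1],
  [[-0.02, -0.037, 0], [0, 0, 0], 1],
  [[-0.018, -0.034, 0], [0, 0, 0], 1],
  [[-0.014, -0.026, 0], [0, 0, 0], 1],
  [[-0.009, -0.016, 0], [0, 0, 0], 1],
  [[-0.004, -0.007, 0], [0, 0, 0], 1],
  [[-0.001, -0.002, 0], [0, 0, 0], 1],
  [[0, 0, 0], [0, 0, 0], 1],
])

```text
time: 11.35
tool_pos: [562.1, -102.4, 150.0]
tcp_rot: [-179.5, -1.4, 155.3]
ft_force: [-0.0, 0.1, 0.1]
finger_gap: 0.1
```

```bash
python3 -c "
from h import *
st();d,_=go(575,-118,115)
"
```

```text
t 11.35 tcp [ 562.1 -102.4  150. ] rpy [-179.46   -1.35  155.28] F [-0.05  0.06  0.13] gap 0.1 j [-15.   7.  94.  -0.  80. -80.]
tool shift m [-0.019  -0.0084  0.0347] rotvec [-0.0094 -0.0236  0.0001]
```

>>> carry_out([
  [[-0.004, -0.002, 0.004], [-0.005, -0.012, 0], 1],
  [[-0.007, -0.003, 0.008], [-0.004, -0.01, 0], 1],
  [[-0.005, -0.002, 0.009], [0, 0, 0], 1],
  [[-0.001, 0, 0.008], [0, 0, 0], 1],
  [[0, 0, 0.004], [0, 0, 0], 1],
  [[0, 0, 0], [0, 0, 0], 1],
  [[0, 0, 0], [0, 0, 0], 1],
])

```text
time: 12.05
tool_pos: [574.9, -112.9, 112.2]
tcp_rot: [180.0, -0.1, 155.6]
ft_force: [-0.2, -0.6, -0.3]
finger_gap: -0.0
```

```bash
python3 -c "
from h import *
st();d,_=go(575,-118,105)
"
```

```text
t 12.05 tcp [ 574.9 -112.9  112.2] rpy [ 1.7996e+02 -1.4000e-01  1.5557e+02] F [-0.19 -0.65 -0.33] gap -0.0 j [-16.  10.  95.   0.  75. -82.]
tool shift m [-0.0022 -0.0046  0.0072] rotvec [ 0.0008 -0.0024 -0.    ]
```

>>> carry_out([
  [[-0.001, -0.003, 0.003], [0, -0.002, 0], 1],
  [[-0.001, -0.002, 0.004], [0, 0, 0], 1],
  [[0, 0, 0.003], [0, 0, 0], 1],
  [[0, 0, 0], [0, 0, 0], 1],
  [[0, 0, 0], [0, 0, 0], 1],
])

```text
time: 12.55
tool_pos: [575.2, -118.9, 102.3]
tcp_rot: [179.9, 0.1, 155.6]
ft_force: [-0.3, 1.1, 0.5]
finger_gap: -0.2
```

```bash
python3 -c "
from h import *
st();d,_=go(575,-118,99)
"
```

```text
t 12.55 tcp [ 575.2 -118.9  102.3] rpy [1.7995e+02 8.0000e-02 1.5557e+02] F [-0.33  1.13  0.46] gap -0.2 j [-17.  11.  95.   0.  74. -82.]
tool shift m [0.0006 0.0008 0.0033] rotvec [0.0009 0.0014 0.    ]
```

>>> carry_out([
  [[0, 0, 0.0015], [0.001, 0.001, 0], 1],
  [[0, 0, 0.001], [0, 0, 0], 1],
  [[0, 0, 0.001], [0, 0, 0], 1],
  [[0, 0, 0], [0, 0, 0], 1],
])

```text
time: 12.95
tool_pos: [575.4, -118.9, 98.9]
tcp_rot: [-180.0, 0.0, 155.6]
ft_force: [-0.6, 0.7, 0.6]
finger_gap: 0.1
```

>>> carry_out([
  [[0, 0, 0.001], [0, 0, 0], 1],
  [[0, 0, 0.001], [0, 0, 0], 1],
  [[0, 0, 0], [0, 0, 0], 1],
])

```text
time: 13.25
tool_pos: [575.5, -118.8, 96.8]
tcp_rot: [180.0, 0.1, 155.6]
ft_force: [0.1, 0.0, -0.1]
finger_gap: -0.4
```

>>> carry_out([
  [[0, 0, 0.001], [0, 0, 0], 1],
  [[0, 0, 0.001], [0, 0, 0], 1],
  [[0, 0, 0], [0, 0, 0], 1],
])

```text
time: 13.55
tool_pos: [575.5, -118.9, 94.6]
tcp_rot: [-180.0, 0.1, 155.6]
ft_force: [0.2, 0.4, 0.0]
finger_gap: 0.1
```

```bash
python3 -c "
from h import *
st()"
```

```text
t 13.55 tcp [ 575.5 -118.9   94.6] rpy [-1.8000e+02  5.0000e-02  1.5558e+02] F [0.16 0.37 0.01] gap 0.1 j [-17.  12.  95.  -0.  73. -82.]
```

>>> carry_out([
  [[0, 0, 0.001], [0, 0, 0], 1],
  [[0, 0, 0.001], [0, 0, 0], 1],
  [[0, 0, 0], [0, 0, 0], 1],
])

```text
time: 13.85
tool_pos: [575.5, -118.9, 92.4]
tcp_rot: [-180.0, 0.1, 155.6]
ft_force: [0.6, 0.6, -0.4]
finger_gap: -0.1
```

```bash
python3 -c "
from h import *
st()"
```

```text
t 13.85 tcp [ 575.5 -118.9   92.4] rpy [-1.8000e+02  5.0000e-02  1.5558e+02] F [ 0.62  0.62 -0.43] gap -0.1 j [-17.  12.  96.  -0.  73. -82.]
```

>>> carry_out([
  [[0, 0, 0.001], [0, 0, 0], 1],
  [[0, 0, 0.001], [0, 0, 0], 1],
  [[0, 0, 0], [0, 0, 0], 1],
])

```text
time: 14.15
tool_pos: [575.5, -118.9, 90.3]
tcp_rot: [180.0, 0.1, 155.6]
ft_force: [0.6, 0.2, -0.6]
finger_gap: -0.1
```

```bash
python3 -c "
from h import *
st()"
```

```text
t 14.15 tcp [ 575.5 -118.9   90.3] rpy [1.8000e+02 6.0000e-02 1.5558e+02] F [ 0.62  0.22 -0.63] gap -0.1 j [-17.  12.  96.  -0.  73. -82.]
```

>>> carry_out([
  [[0, 0, 0.001], [0, 0, 0], 1],
  [[0, 0, 0.001], [0, 0, 0], 1],
  [[0, 0, 0], [0, 0, 0], 1],
])

```text
time: 14.45
tool_pos: [575.5, -118.9, 88.1]
tcp_rot: [180.0, 0.1, 155.6]
ft_force: [-0.1, 0.7, -0.1]
finger_gap: 0.3
```

```bash
python3 -c "
from h import *
st()"
```

```text
t 14.45 tcp [ 575.5 -118.9   88.1] rpy [1.8000e+02 6.0000e-02 1.5558e+02] F [-0.05  0.73 -0.09] gap 0.3 j [-17.  12.  96.  -0.  72. -82.]
```

>>> carry_out([
  [[0, 0, 0.001], [0, 0, 0], 1],
  [[0, 0, 0.001], [0, 0, 0], 1],
  [[0, 0, 0], [0, 0, 0], 1],
])

```text
time: 14.75
tool_pos: [575.5, -118.9, 85.9]
tcp_rot: [-180.0, 0.1, 155.6]
ft_force: [0.6, 0.5, 0.2]
finger_gap: -0.3
```

```bash
python3 -c "
from h import *
st()"
```

```text
t 14.75 tcp [ 575.5 -118.9   85.9] rpy [-1.8000e+02  6.0000e-02  1.5558e+02] F [0.62 0.53 0.21] gap -0.3 j [-17.  12.  96.  -0.  72. -82.]
```

>>> carry_out([
  [[0, 0, 0.001], [0, 0, 0], 1],
  [[0, 0, 0.001], [0, 0, 0], 1],
  [[0, 0, 0], [0, 0, 0], 1],
])

```text
time: 15.05
tool_pos: [575.5, -118.9, 83.7]
tcp_rot: [-180.0, 0.1, 155.6]
ft_force: [-0.8, -0.8, -0.3]
finger_gap: 0.1
```

```bash
python3 -c "
from h import *
st()"
```

```text
t 15.05 tcp [ 575.5 -118.9   83.7] rpy [-1.8000e+02  6.0000e-02  1.5557e+02] F [-0.83 -0.76 -0.26] gap 0.1 j [-17.  12.  96.  -0.  72. -82.]
```

>>> carry_out([
  [[0, 0, 0.001], [0, 0, 0], 1],
  [[0, 0, 0.0005], [0, 0, 0], 1],
  [[0, 0, 0], [0, 0, 0], 1],
])

```text
time: 15.35
tool_pos: [575.8, -118.9, 82.9]
tcp_rot: [180.0, 0.1, 155.6]
ft_force: [-1.0, 0.3, 2.3]
finger_gap: -0.1
```

```bash
python3 -c "
from h import *
st()
s=r.snapshot('wrist');cv2.imwrite('pics/w5.png',s['image'])"
```

```text
t 15.35 tcp [ 575.8 -118.9   82.9] rpy [1.7999e+02 8.0000e-02 1.5558e+02] F [-0.97  0.29  2.3 ] gap -0.1 j [-17.  12.  96.  -0.  72. -82.]
```

View pics/w5.png

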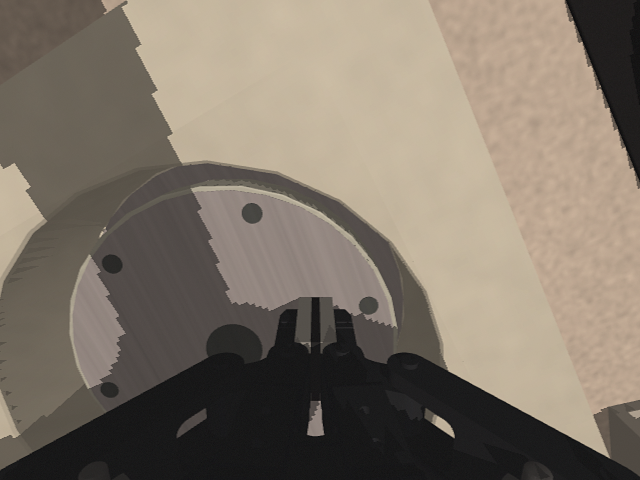

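Contact at z≈83 mm (27 mm below the mouth; within the range), 2.3 N. The wrist view shows the tip on the disc between hub (234,345) and hole dots. Plan the arc.

```bash
cat >> h.py <<'E'
AX=np.array([575.1,-157.9])
def arc(n,step,z=None,rad=40):
    q=st(); R=Ro.from_euler("xyz",q["tcp_rot"],degrees=True); p=q["tool_pos"]; v=p[:2]-AX
    th=np.degrees(np.arctan2(v[1],v[0])); print("rad %.1f th %.1f"%(np.hypot(*v),th))
    rv=(R.inv()*Ro.from_euler("xyz",[180,0,q["tcp_rot"][2]],degrees=True)).as_rotvec(); print("rv",rv.round(4))
    Rn=Ro.from_euler("xyz",[180,0,q["tcp_rot"][2]],degrees=True); cur=p.copy()
    for i in range(n):
        a=np.radians(th+step*(i+1)); t=np.array([*(AX+rad*np.array([np.cos(a),np.sin(a)])),p[2]])
        print("[%.4f,%.4f]"%tuple((Rn.inv().apply(t-cur)/1000)[:2]),end=" "); cur=t
    print()
E
python3 -c "
from h import *
arc(8,6)"
```

```text
t 15.40 tcp [ 575.8 -118.8   82.9] rpy [1.7999e+02 8.0000e-02 1.5558e+02] F [-0.96  0.2   2.65] gap 0.1 j [-17.  12.  96.  -0.  72. -82.]
rad 39.1 th 89.0
rv [0.0002 0.0015 0.    ]
[0.0041,-0.0010] [0.0035,-0.0022] [0.0033,-0.0026] [0.0030,-0.0029] [0.0027,-0.0032] [0.0023,-0.0035] [0.0019,-0.0037] [0.0015,-0.0039]
```

>>> carry_out([
  [[0, 0, 0.0008], [0, 0.001, 0], 1],
  [[0.002, -0.001, 0.0003], [0, 0, 0], 1],
  [[0.0035, -0.0022, 0], [0, 0, 0], 1],
  [[0.0033, -0.0026, 0], [0, 0, 0], 1],
  [[0.003, -0.0029, 0], [0, 0, 0], 1],
  [[0.0027, -0.0032, 0], [0, 0, 0], 1],
])

```text
time: 16.0
tool_pos: [558.6, -124.0, 83.2]
tcp_rot: [179.9, 0.3, 155.6]
ft_force: [1.4, 0.5, 0.8]
finger_gap: -0.1
```

```bash
python3 -c "
from h import *
arc(8,7)
s=r.snapshot('wrist');cv2.imwrite('pics/w6.png',s['image'])"
```

```text
t 16.00 tcp [ 558.6 -124.    83.2] rpy [179.91   0.3  155.61] F [1.38 0.55 0.81] gap -0.1 j [-18.  10.  99.   0.  71. -83.]
rad 37.7 th 115.9
rv [0.0016 0.0053 0.    ]
[0.0047,-0.0025] [0.0024,-0.0043] [0.0018,-0.0045] [0.0013,-0.0047] [0.0007,-0.0048] [0.0001,-0.0049] [-0.0005,-0.0049] [-0.0011,-0.0048]
```

View pics/w6.png

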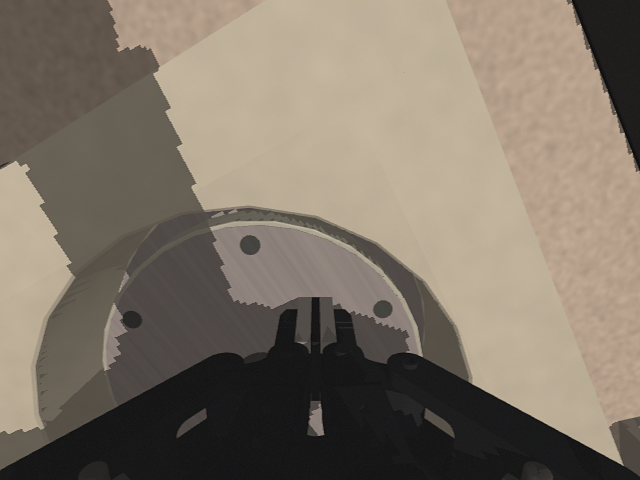

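>>> carry_out([
  [[0.001, -0.001, 0.001], [0.002, 0.005, 0], 1],
  [[0.0035, -0.0025, 0.0008], [0, 0.001, 0], 1],
  [[0.0026, -0.004, 0.0006], [0, 0.001, 0], 1],
  [[0.002, -0.0042, 0.0005], [0, 0.001, 0], 1],
  [[0.0015, -0.0045, 0.0005], [0, 0.001, 0], 1],
])

```text
time: 16.55
tool_pos: [542.9, -135.5, 81.8]
tcp_rot: [180.0, 0.0, 155.6]
ft_force: [0.9, 1.6, 6.2]
finger_gap: 0.0
```

```bash
python3 -c "
from h import *
arc(10,7)
s=r.snapshot('wrist');cv2.imwrite('pics/w7.png',s['image'])"
```

```text
t 16.55 tcp [ 542.9 -135.5   81.8] rpy [1.7998e+02 1.0000e-02 1.5562e+02] F [0.89 1.55 6.24] gap 0.0 j [-19.   8. 101.   0.  71. -85.]
rad 39.2 th 145.2
rv [0.0004 0.0002 0.    ]
[0.0013,-0.0047] [-0.0000,-0.0049] [-0.0006,-0.0048] [-0.0012,-0.0047] [-0.0018,-0.0046] [-0.0023,-0.0043] [-0.0028,-0.0040] [-0.0033,-0.0036] [-0.0037,-0.0032] [-0.0041,-0.0027]
```

>>> carry_out([
  [[0.0008, -0.0047, 0.0002], [0, 0.0005, 0], 1],
  [[0, -0.0049, 0.0002], [0, 0.001, 0], 1],
  [[-0.0006, -0.0048, 0.0002], [0, 0.001, 0], 1],
  [[-0.0012, -0.0047, 0.0002], [0, 0.001, 0], 1],
  [[-0.0018, -0.0046, 0.0002], [0, 0.001, 0], 1],
  [[-0.0023, -0.0043, 0.0002], [0, 0.001, 0], 1],
])

```text
time: 17.2
tool_pos: [535.3, -163.7, 81.9]
tcp_rot: [179.9, -0.3, 155.7]
ft_force: [2.4, 2.1, 5.1]
finger_gap: 0.1
```

```bash
python3 -c "
from h import *
arc(10,7)
s=r.snapshot('wrist');cv2.imwrite('pics/w8.png',s['image'])"
```

```text
t 17.20 tcp [ 535.3 -163.7   81.9] rpy [179.88  -0.29 155.67] F [2.37 2.09 5.14] gap 0.1 j [-22.   9. 100.   0.  72. -88.]
rad 40.3 th -171.6
rv [ 0.0022 -0.005  -0.    ]
[-0.0031,-0.0038] [-0.0033,-0.0036] [-0.0038,-0.0031] [-0.0041,-0.0026] [-0.0044,-0.0021] [-0.0046,-0.0016] [-0.0048,-0.0010] [-0.0049,-0.0004] [-0.0049,0.0002] [-0.0048,0.0008]
```

View pics/w8.png

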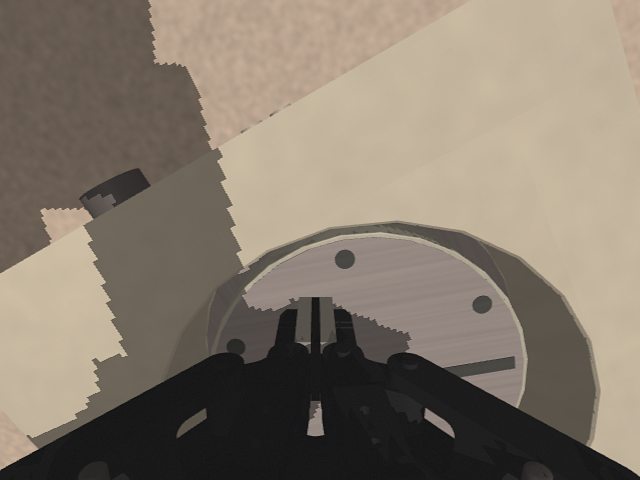

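>>> carry_out([
  [[-0.0031, -0.0038, 0.0002], [0.001, -0.002, 0], 1],
  [[-0.0033, -0.0036, 0.0002], [0.0005, -0.002, 0], 1],
  [[-0.0038, -0.0031, 0.0002], [0.0005, -0.001, 0], 1],
  [[-0.0041, -0.0026, 0.0002], [0, -0.001, 0], 1],
  [[-0.0044, -0.0021, 0.0002], [0, -0.0005, 0], 1],
  [[-0.0046, -0.0016, 0.0002], [0, -0.0005, 0], 1],
])

```text
time: 17.85
tool_pos: [548.3, -189.8, 81.1]
tcp_rot: [180.0, -0.1, 155.7]
ft_force: [-1.0, 2.8, 6.6]
finger_gap: 0.1
```

```bash
python3 -c "
from h import *
arc(10,7)"
```

```text
t 17.85 tcp [ 548.3 -189.8   81.1] rpy [ 1.7995e+02 -9.0000e-02  1.5566e+02] F [-0.96  2.76  6.61] gap 0.1 j [-24.  11.  97.   0.  72. -90.]
rad 41.7 th -130.0
rv [ 0.0008 -0.0015 -0.    ]
[-0.0052,0.0006] [-0.0049,-0.0004] [-0.0049,0.0002] [-0.0048,0.0007] [-0.0047,0.0013] [-0.0045,0.0019] [-0.0042,0.0024] [-0.0039,0.0029] [-0.0035,0.0034] [-0.0031,0.0038]
```

>>> carry_out([
  [[-0.005, 0, -0.0001], [0.0005, -0.001, 0], 1],
  [[-0.0049, -0.0002, 0.0], [0, -0.0005, 0], 1],
  [[-0.0049, 0.0002, 0.0001], [0, -0.0005, 0], 1],
  [[-0.0048, 0.0007, 0.0001], [0, -0.0005, 0], 1],
  [[-0.0047, 0.0013, 0.0001], [0, -0.0005, 0], 1],
  [[-0.0045, 0.0019, 0.0001], [0, -0.0005, 0], 1],
])

```text
time: 18.45
tool_pos: [573.3, -200.1, 81.1]
tcp_rot: [-179.9, -0.3, 155.6]
ft_force: [-1.4, 0.0, 7.3]
finger_gap: -0.0
```

```bash
python3 -c "
from h import *
arc(10,7)"
```

```text
t 18.45 tcp [ 573.3 -200.1   81.1] rpy [-179.88   -0.28  155.62] F [-1.41  0.01  7.27] gap -0.0 j [-24.  16.  92.  -0.  72. -90.]
rad 42.2 th -92.4
rv [-0.0022 -0.0049  0.    ]
[-0.0036,0.0042] [-0.0041,0.0026] [-0.0038,0.0031] [-0.0034,0.0035] [-0.0029,0.0039] [-0.0024,0.0042] [-0.0019,0.0045] [-0.0013,0.0047] [-0.0007,0.0048] [-0.0001,0.0049]
```

>>> carry_out([
  [[-0.004, 0.0035, -0.0003], [-0.001, -0.002, 0], 1],
  [[-0.0041, 0.0028, -0.0001], [-0.001, -0.002, 0], 1],
  [[-0.0037, 0.0033, 0.0], [0, -0.001, 0], 1],
  [[-0.0033, 0.0037, 0.0001], [0, -0.0005, 0], 1],
  [[-0.0028, 0.0041, 0.0001], [0, -0.0005, 0], 1],
  [[-0.0022, 0.0044, 0.0001], [0, 0, 0], 1],
])

```text
time: 19.05
tool_pos: [597.9, -192.8, 81.5]
tcp_rot: [-179.6, -0.2, 155.5]
ft_force: [-1.1, -2.1, 6.5]
finger_gap: 0.1
```

```bash
python3 -c "
from h import *
arc(10,7)
s=r.snapshot('top');cv2.imwrite('pics/t9.png',s['image'][200:350,300:470])"
```

```text
t 19.05 tcp [ 597.9 -192.8   81.5] rpy [-179.62   -0.21  155.52] F [-1.07 -2.1   6.52] gap 0.1 j [-22.  18.  89.  -0.  73. -88.]
rad 41.7 th -56.8
rv [-0.0066 -0.0036  0.    ]
[-0.0009,0.0052] [-0.0018,0.0045] [-0.0012,0.0047] [-0.0007,0.0048] [-0.0001,0.0049] [0.0005,0.0049] [0.0011,0.0048] [0.0017,0.0046] [0.0022,0.0043] [0.0027,0.0040]
```

View pics/t9.png

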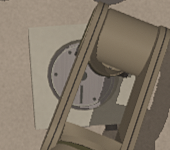

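>>> carry_out([
  [[-0.0012, 0.005, 0.0001], [-0.003, -0.002, 0], 1],
  [[-0.0015, 0.0046, 0.0001], [-0.003, -0.001, 0], 1],
  [[-0.0011, 0.0047, 0.0001], [-0.002, 0, 0], 1],
  [[-0.0006, 0.0048, 0.0001], [-0.001, 0, 0], 1],
  [[0, 0.0049, 0.0001], [-0.001, 0, 0], 1],
  [[0.0006, 0.0049, 0.0001], [-0.001, 0, 0], 1],
])

```text
time: 19.7
tool_pos: [612.6, -173.5, 82.1]
tcp_rot: [-179.8, 0.0, 155.4]
ft_force: [0.8, -2.3, 4.3]
finger_gap: 0.1
```

```bash
python3 -c "
from h import *
arc(10,7)"
```

```text
t 19.70 tcp [ 612.6 -173.5   82.1] rpy [-1.7984e+02  4.0000e-02  1.5540e+02] F [ 0.8  -2.31  4.29] gap 0.1 j [-20.  19.  87.  -0.  73. -86.]
rad 40.6 th -22.6
rv [-0.0028  0.0007 -0.    ]
[0.0011,0.0048] [0.0011,0.0048] [0.0016,0.0046] [0.0022,0.0044] [0.0027,0.0041] [0.0032,0.0037] [0.0036,0.0033] [0.0040,0.0028] [0.0043,0.0023] [0.0045,0.0018]
```

>>> carry_out([
  [[0.001, 0.0048, 0.0003], [-0.002, 0.001, 0], 1],
  [[0.0012, 0.0048, 0.0003], [-0.001, 0, 0], 1],
  [[0.0017, 0.0046, 0.0003], [-0.001, 0, 0], 1],
  [[0.0023, 0.0043, 0.0003], [-0.001, 0, 0], 1],
  [[0.0028, 0.004, 0.0003], [0, 0, 0], 1],
  [[0.0033, 0.0036, 0.0003], [0, 0.0005, 0], 1],
])

```text
time: 20.3
tool_pos: [613.0, -150.0, 82.3]
tcp_rot: [-179.8, 0.3, 155.3]
ft_force: [1.7, -1.8, 5.3]
finger_gap: 0.2
```

```bash
python3 -c "
from h import *
arc(10,7)"
```

```text
t 20.30 tcp [ 613.  -150.    82.3] rpy [-179.78    0.28  155.3 ] F [ 1.73 -1.82  5.33] gap 0.2 j [-18.  18.  89.  -0.  73. -83.]
rad 38.7 th 11.7
rv [-0.0038  0.0049 -0.    ]
[0.0021,0.0045] [0.0036,0.0033] [0.0039,0.0029] [0.0043,0.0024] [0.0045,0.0018] [0.0047,0.0013] [0.0048,0.0007] [0.0049,0.0001] [0.0049,-0.0005] [0.0048,-0.0011]
```

>>> carry_out([
  [[0.003, 0.0044, 0.0003], [-0.002, 0.003, 0], 1],
  [[0.0035, 0.0034, 0.0004], [-0.001, 0.002, 0], 1],
  [[0.0039, 0.0029, 0.0004], [-0.0005, 0.001, 0], 1],
  [[0.0043, 0.0024, 0.0004], [-0.0005, 0.001, 0], 1],
  [[0.0045, 0.0019, 0.0004], [0, 0.001, 0], 1],
  [[0.0047, 0.0013, 0.0004], [0, 0.001, 0], 1],
])

```text
time: 20.9
tool_pos: [599.0, -127.5, 81.8]
tcp_rot: [-179.9, 0.0, 155.2]
ft_force: [2.4, -0.8, 6.2]
finger_gap: -0.1
```

```bash
python3 -c "
from h import *
arc(10,7)"
```

```text
t 20.90 tcp [ 599.  -127.5   81.8] rpy [-1.7989e+02  2.0000e-02  1.5524e+02] F [ 2.37 -0.78  6.25] gap -0.1 j [-17.  16.  92.  -0.  72. -82.]
rad 38.7 th 51.9
rv [-0.002   0.0004 -0.    ]
[0.0045,0.0021] [0.0049,0.0002] [0.0049,-0.0004] [0.0048,-0.0009] [0.0046,-0.0015] [0.0044,-0.0021] [0.0041,-0.0026] [0.0038,-0.0031] [0.0034,-0.0035] [0.0029,-0.0039]
```

>>> carry_out([
  [[0.0047, 0.001, 0.0002], [-0.001, 0.0005, 0], 1],
  [[0.0049, 0.0002, 0.0002], [0, 0.001, 0], 1],
  [[0.0049, -0.0004, 0.0002], [0, 0.001, 0], 1],
  [[0.0048, -0.0009, 0.0003], [0, 0.001, 0], 1],
  [[0.0046, -0.0015, 0.0003], [0, 0.001, 0], 1],
  [[0.0044, -0.0021, 0.0003], [0, 0.001, 0], 1],
])

```text
time: 21.5
tool_pos: [572.2, -118.9, 81.8]
tcp_rot: [180.0, -0.1, 155.3]
ft_force: [2.0, 0.4, 5.9]
finger_gap: 0.5
```

```bash
python3 -c "
from h import *
arc(10,7)"
```

```text
t 21.50 tcp [ 572.2 -118.9   81.8] rpy [ 1.8000e+02 -7.0000e-02  1.5526e+02] F [2.   0.38 5.93] gap 0.5 j [-17.  12.  96.   0.  72. -82.]
rad 39.1 th 94.3
rv [ 0.     -0.0013 -0.    ]
[0.0046,-0.0018] [0.0038,-0.0031] [0.0034,-0.0035] [0.0029,-0.0039] [0.0024,-0.0043] [0.0019,-0.0045] [0.0013,-0.0047] [0.0007,-0.0048] [0.0001,-0.0049] [-0.0005,-0.0049]
```

>>> carry_out([
  [[0.0045, -0.0022, 0.0002], [0, 0, 0], 1],
  [[0.0038, -0.0031, 0.0002], [0, 0.0005, 0], 1],
  [[0.0034, -0.0035, 0.0002], [0, 0.0005, 0], 1],
  [[0.0029, -0.0039, 0.0002], [0, 0.0005, 0], 1],
  [[0.0024, -0.0043, 0.0002], [0, 0.0005, 0], 1],
  [[0.0019, -0.0045, 0.0002], [0, 0.0005, 0], 1],
])

```text
time: 22.1
tool_pos: [545.2, -129.7, 81.8]
tcp_rot: [179.9, -0.1, 155.3]
ft_force: [2.1, 1.8, 5.0]
finger_gap: -0.1
```

```bash
python3 -c "
from h import *
arc(10,7)"
```

```text
t 22.10 tcp [ 545.2 -129.7   81.8] rpy [ 1.7986e+02 -1.2000e-01  1.5530e+02] F [2.05 1.83 4.96] gap -0.1 j [-19.   9. 100.   0.  71. -84.]
rad 41.1 th 136.7
rv [ 0.0024 -0.0021 -0.    ]
[0.0002,-0.0051] [0.0007,-0.0048] [0.0001,-0.0049] [-0.0005,-0.0049] [-0.0011,-0.0048] [-0.0017,-0.0046] [-0.0022,-0.0044] [-0.0027,-0.0041] [-0.0032,-0.0037] [-0.0036,-0.0033]
```

>>> carry_out([
  [[0.0005, -0.005, 0.0002], [0.001, -0.001, 0], 1],
  [[0.0006, -0.0048, 0.0002], [0.001, 0, 0], 1],
  [[0.0001, -0.0049, 0.0002], [0, 0, 0], 1],
  [[-0.0005, -0.0049, 0.0002], [0, 0, 0], 1],
  [[-0.0011, -0.0048, 0.0002], [0, 0, 0], 1],
  [[-0.0017, -0.0046, 0.0002], [0, 0, 0], 1],
])

```text
time: 22.7
tool_pos: [533.8, -155.2, 81.3]
tcp_rot: [179.7, -0.1, 155.4]
ft_force: [1.8, 1.6, 6.6]
finger_gap: 0.1
```

```bash
python3 -c "
from h import *
arc(10,7)
s=r.snapshot('wrist');cv2.imwrite('pics/w10.png',s['image'])"
```

```text
t 22.70 tcp [ 533.8 -155.2   81.3] rpy [ 1.7973e+02 -1.3000e-01  1.5535e+02] F [1.81 1.62 6.58] gap 0.1 j [-22.   8. 101.   0.  71. -87.]
rad 41.3 th 176.2
rv [ 0.0047 -0.0023 -0.    ]
[-0.0033,-0.0040] [-0.0025,-0.0042] [-0.0030,-0.0038] [-0.0035,-0.0034] [-0.0039,-0.0030] [-0.0042,-0.0025] [-0.0045,-0.0020] [-0.0047,-0.0014] [-0.0048,-0.0008] [-0.0049,-0.0002]
```

View pics/w10.png

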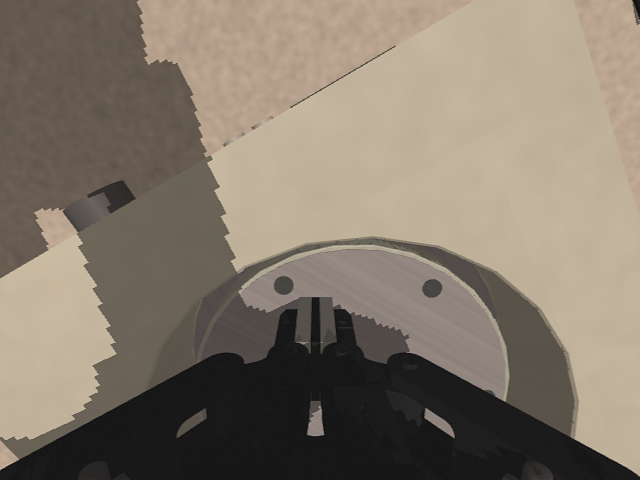

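```bash
python3 -c "
from h import *
s=r.snapshot('top');cv2.imwrite('pics/t11.png',cv2.resize(s['image'][200:350,300:470],None,fx=4,fy=4))
s=r.snapshot('scene');cv2.imwrite('pics/s11.png',cv2.resize(s['image'][180:300,190:450],None,fx=3,fy=3))"
```

```text
(no output)
```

View pics/t11.png

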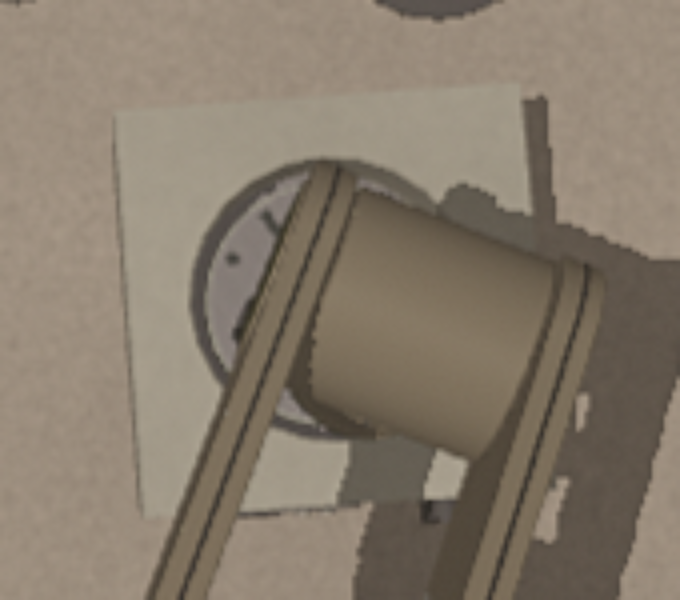

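View pics/s11.png

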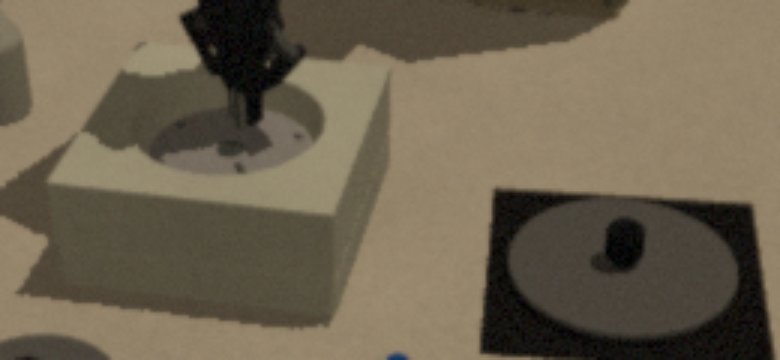

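The bar's outer end is at (265,215) in the enlarged top crop, ~38° anticlockwise past its start, so the rotor is ≈1.1 turns (~6.9 rad). The lid still lies on the mat. Lift off.

>>> carry_out([
  [[0, 0, -0.003], [0.002, -0.001, 0], 1],
  [[0, 0, -0.006], [0.002, -0.001, 0], 1],
  [[0, 0, -0.012], [0, 0, 0], 1],
  [[0, 0, -0.018], [0, 0, 0], 1],
  [[0, 0, -0.02], [0, 0, 0], 1],
  [[0, 0, -0.016], [0, 0, 0], 1],
  [[0, 0, -0.01], [0, 0, 0], 0.6],
  [[0, 0, -0.004], [0, 0, 0], 0],
  [[0, 0, 0], [0, 0, 0], 0],
])

```text
time: 23.75
tool_pos: [528.2, -153.7, 171.9]
tcp_rot: [-179.9, -0.8, 155.3]
ft_force: [0.5, -0.5, 0.4]
finger_gap: 43.3
```

```bash
python3 -c "
from h import *
st();d,_=go(555.5,177,170);print(d/12)"
```

```text
t 23.75 tcp [ 528.2 -153.7  171.9] rpy [-179.92   -0.77  155.33] F [ 0.53 -0.52  0.37] gap 43.3 j [-22.   3.  97.  -0.  81. -87.]
tool shift m [0.1132 0.3119 0.0029] rotvec [-0.0014 -0.0135  0.    ]
[0.00943029 0.02599012 0.00024431]
```

>>> carry_out([
  [[0.001, 0.004, 0], [-0.001, -0.006, 0], 0],
  [[0.005, 0.013, 0], [0, -0.006, 0], 0],
  [[0.008, 0.024, 0], [0, 0, 0], 0],
  [[0.011, 0.032, 0], [0, 0, 0], 0],
  [[0.014, 0.038, 0], [0, 0, 0], 0],
  [[0.015, 0.042, 0], [0, 0, 0], 0],
  [[0.015, 0.041, 0], [0, 0, 0], 0],
  [[0.014, 0.036, 0], [0, 0, 0], 0],
  [[0.01, 0.027, 0], [0, 0, 0], 0],
  [[0.006, 0.016, 0], [0, 0, 0], 0],
  [[0.003, 0.008, 0], [0, 0, 0], 0],
  [[0.001, 0.002, 0], [0, 0, 0], 0],
])

```text
time: 24.95
tool_pos: [544.2, 167.7, 161.5]
tcp_rot: [-179.8, -0.8, 155.4]
ft_force: [-0.4, -0.0, -1.1]
finger_gap: 85.4
```

>>> carry_out([
  [[0, 0, 0], [0, 0, 0], 0],
  [[0, 0, 0], [0, 0, 0], 0],
])

```text
time: 25.15
tool_pos: [543.5, 167.2, 160.7]
tcp_rot: [-179.7, -0.9, 155.4]
ft_force: [-0.6, 0.1, -0.3]
finger_gap: 85.4
```

```bash
python3 -c "
from h import *
st();go(555.5,177,70)
s=r.snapshot('wrist');cv2.imwrite('pics/w12.png',s['image']); s=r.snapshot('top');cv2.imwrite('pics/t12.png',s['image'])"
```

```text
t 25.15 tcp [543.5 167.2 160.7] rpy [-179.74   -0.86  155.36] F [-0.63  0.15 -0.26] gap 85.4 j [ 12.   6.  94.   0.  81. -54.]
tool shift m [-0.0082  0.0143  0.0905] rotvec [-0.0046 -0.0151  0.    ]
```

View pics/w12.png

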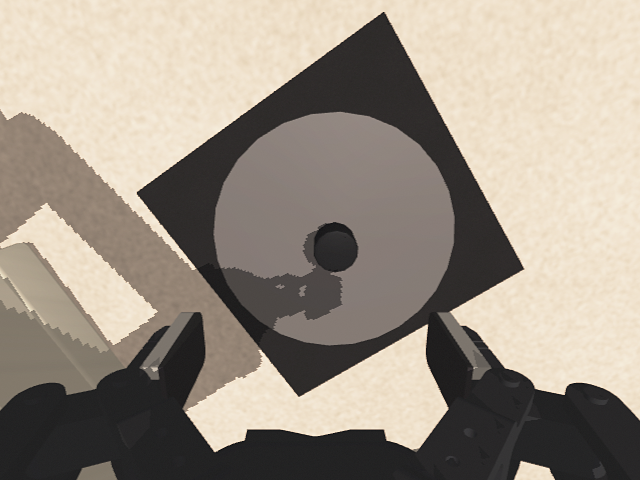

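View pics/t12.png

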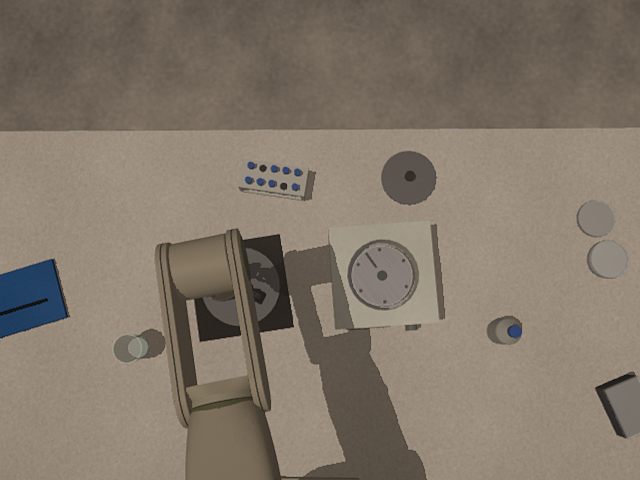

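The bar now points (370,260), about 37° past its start, consistent with a full turn plus; the lid is undisturbed. Descend on the knob.

>>> carry_out([
  [[-0.002, 0.004, 0.005], [-0.002, -0.006, 0], 0],
  [[-0.003, 0.005, 0.01], [-0.002, -0.006, 0], 0],
  [[-0.002, 0.003, 0.018], [0, -0.002, 0], 0],
  [[-0.001, 0.001, 0.02], [0, 0, 0], 0],
  [[0, 0, 0.018], [0, 0, 0], 0],
  [[0, 0, 0.01], [0, 0, 0], 0],
  [[0, 0, 0.003], [0, 0, 0], 0],
  [[0, 0, 0], [0, 0, 0], 0],
])

```text
time: 26.05
tool_pos: [559.0, 173.5, 70.7]
tcp_rot: [180.0, 0.1, 155.0]
ft_force: [-0.1, 0.0, 0.2]
finger_gap: 85.7
```

```bash
python3 -c "
from h import *
st();go(555.5,177,22.5)"
```

```text
t 26.05 tcp [559.  173.5  70.7] rpy [1.7996e+02 1.4000e-01 1.5503e+02] F [-0.08  0.02  0.17] gap 85.7 j [ 12.  13.  97.  -0.  70. -53.]
tool shift m [0.0047 0.0017 0.0482] rotvec [0.0008 0.0025 0.    ]
```

>>> carry_out([
  [[0.0015, 0.0005, 0.003], [0.001, 0.002, 0], 0],
  [[0.0015, 0.001, 0.008], [0, 0, 0], 0],
  [[0.001, 0, 0.012], [0, 0, 0], 0],
  [[0, 0, 0.012], [0, 0, 0], 0],
  [[0, 0, 0.007], [0, 0, 0], 0],
  [[0, 0, 0.002], [0, 0, 0], 0],
  [[0, 0, 0], [0, 0, 0], 0],
  [[0, 0, 0], [0, 0, 0], 0],
])

```text
time: 26.85
tool_pos: [557.2, 177.2, 24.8]
tcp_rot: [179.9, 0.2, 155.0]
ft_force: [0.2, -0.2, 1.5]
finger_gap: 85.6
```

```bash
python3 -c "
from h import *
st();go(555.5,177,22.5);s=r.snapshot('wrist');cv2.imwrite('pics/w13.png',s['image'])"
```

```text
t 26.85 tcp [557.2 177.2  24.8] rpy [1.7991e+02 1.6000e-01 1.5503e+02] F [ 0.18 -0.22  1.48] gap 85.6 j [ 13.  16.  98.  -0.  66. -52.]
tool shift m [ 0.0015 -0.0009  0.0023] rotvec [0.0016 0.0029 0.    ]
```

View pics/w13.png

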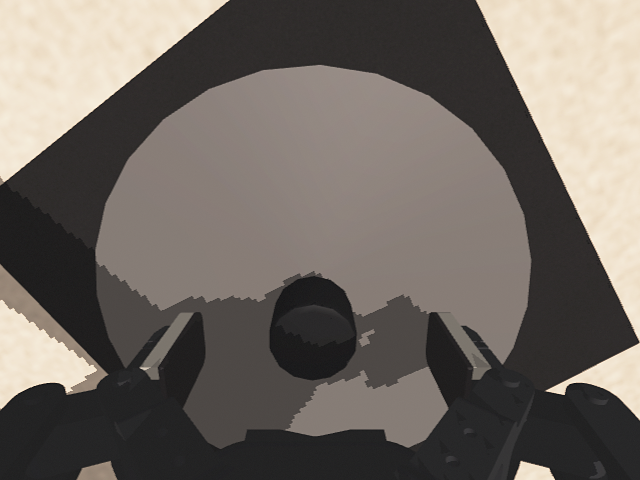

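Knob at (313,330), midway between the pads. Close.

>>> carry_out([
  [[0.0012, 0, 0.0015], [0.0015, 0.003, 0], 0],
  [[0, 0, 0.0005], [0, 0, 0], 0.2],
  [[0, 0, 0], [0, 0, 0], 0.4],
  [[0, 0, 0], [0, 0, 0], 0.6],
  [[0, 0, 0], [0, 0, 0], 0.8],
  [[0, 0, 0], [0, 0, 0], 0.8],
  [[0, 0, 0], [0, 0, 0], 0.8],
  [[0, 0, 0], [0, 0, 0], 0.8],
], newtons=40)

```text
time: 27.7
tool_pos: [557.5, 177.9, 24.6]
tcp_rot: [179.9, 0.1, 155.0]
ft_force: [0.5, -0.0, -0.4]
finger_gap: 30.5
```

```bash
python3 -c "
from h import *
st();go(555.5,177,175)"
```

```text
t 27.70 tcp [557.5 177.9  24.6] rpy [1.7989e+02 1.3000e-01 1.5503e+02] F [ 0.46 -0.04 -0.45] gap 30.5 j [ 13.  16.  98.   0.  66. -52.]
tool shift m [ 0.0011 -0.0014 -0.1504] rotvec [0.0018 0.0023 0.    ]
```

>>> carry_out([
  [[0, 0, -0.003], [0.002, 0.002, 0], 0.8],
  [[0, 0, -0.008], [0, 0, 0], 0.8],
  [[0, 0, -0.014], [0, 0, 0], 0.8],
  [[0, 0, -0.02], [0, 0, 0], 0.8],
  [[0, 0, -0.024], [0, 0, 0], 0.8],
  [[0, 0, -0.024], [0, 0, 0], 0.8],
  [[0, 0, -0.02], [0, 0, 0], 0.8],
  [[0, 0, -0.014], [0, 0, 0], 0.8],
  [[0, 0, -0.008], [0, 0, 0], 0.8],
  [[0, 0, -0.003], [0, 0, 0], 0.8],
  [[0, 0, 0], [0, 0, 0], 0.8],
])

```text
time: 28.8
tool_pos: [556.6, 177.8, 173.9]
tcp_rot: [-180.0, 0.0, 155.0]
ft_force: [-0.2, 0.2, -2.8]
finger_gap: 30.9
```

```bash
python3 -c "
from h import *
q=st();go(576,-157,180)
s=r.snapshot('wrist');cv2.imwrite('pics/w14.png',s['image'])"
```

```text
t 28.80 tcp [556.6 177.8 173.9] rpy [-179.99    0.    155.03] F [-0.17  0.23 -2.75] gap 30.9 j [ 13.   7.  92.  -0.  81. -52.]
tool shift m [-0.1589 -0.2954 -0.006 ] rotvec [-0.0002  0.     -0.    ]
```

View pics/w14.png

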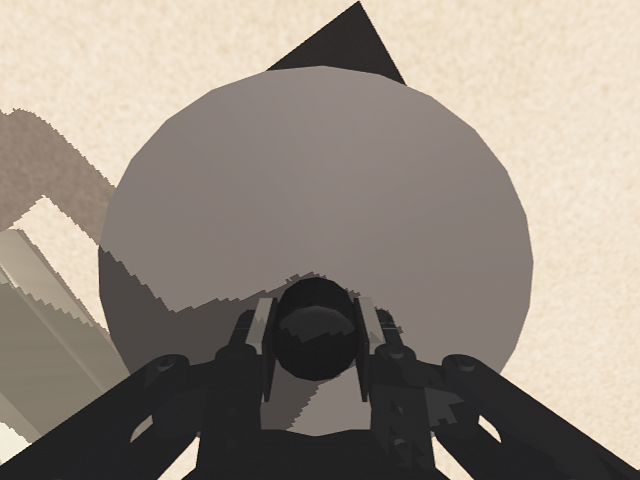

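```bash
python3 -c "
from h import *
from scipy.optimize import least_squares
q=st(); s=r.snapshot('wrist'); z=q['tool_pos'][2]-21.2+11
def fit(pts):
    W=np.array([onz(s,*p,z)[:2] for p in pts]); f=lambda p:np.hypot(*(W-p[:2]).T)-p[2]
    return least_squares(f,[*q['tool_pos'][:2],95]).x
now=fit([(98,250),(533,263),(321,66),(214,89),(432,97),(132,158),(506,168)])
old=fit([(95,250),(530,263),(319,68),(200,97),(429,99),(129,160),(503,171)])
print(now,old,'TCP',q['tool_pos'], 'now-tcp',now[:2]-q['tool_pos'][:2],'old-tcp',old[:2]-q['tool_pos'][:2])
"
```

```text
t 28.85 tcp [556.4 177.8 173.4] rpy [-1.7996e+02 -3.0000e-02  1.5503e+02] F [ 0.46  0.49 -2.43] gap 30.9 j [ 13.   7.  92.  -0.  81. -52.]
[554.99833498 178.73066997  95.33195822] [555.26735385 177.19180283  95.48126338] TCP [556.38998383 177.78127089 173.37709944] now-tcp [-1.39164886  0.94939908] old-tcp [-1.12262998 -0.58946806]
```

>>> carry_out([
  [[-0.003, -0.005, 0], [0, 0, 0], 0.8],
  [[-0.007, -0.013, 0], [0, 0, 0], 0.8],
  [[-0.012, -0.023, 0], [0, 0, 0], 0.8],
  [[-0.016, -0.03, 0], [0, 0, 0], 0.8],
  [[-0.019, -0.035, 0], [0, 0, 0], 0.8],
  [[-0.021, -0.039, 0], [0, 0, 0], 0.8],
  [[-0.021, -0.039, 0], [0, 0, 0], 0.8],
  [[-0.019, -0.035, 0], [0, 0, 0], 0.8],
  [[-0.016, -0.029, 0], [0, 0, 0], 0.8],
  [[-0.01, -0.02, 0], [0, 0, 0], 0.8],
  [[-0.005, -0.01, 0], [0, 0, 0], 0.8],
  [[-0.001, -0.003, 0], [0, 0, 0], 0.8],
])

```text
time: 30.1
tool_pos: [565.7, -162.7, 163.1]
tcp_rot: [-179.5, -0.8, 155.0]
ft_force: [-0.2, -0.5, -1.8]
finger_gap: 30.9
```

```bash
python3 -c "
from h import *
q=st();go(577.2,-158,150)"
```

```text
t 30.10 tcp [ 565.7 -162.7  163.1] rpy [-179.46   -0.85  154.96] F [-0.19 -0.5  -1.81] gap 30.9 j [-21.   9.  91.  -0.  81. -86.]
tool shift m [-0.0087  0.0092  0.0129] rotvec [-0.0095 -0.0148  0.0001]
```

>>> carry_out([
  [[-0.002, 0.003, 0], [-0.004, -0.005, 0], 0.8],
  [[-0.003, 0.003, 0.001], [-0.004, -0.006, 0], 0.8],
  [[-0.002, 0.002, 0.003], [-0.001, -0.003, 0], 0.8],
  [[-0.001, 0.001, 0.003], [0, 0, 0], 0.8],
  [[0, 0, 0.001], [0, 0, 0], 0.8],
  [[0, 0, 0], [0, 0, 0], 0.8],
  [[0, 0, 0], [0, 0, 0], 0.8],
])

```text
time: 30.8
tool_pos: [577.4, -152.5, 153.2]
tcp_rot: [179.9, -0.1, 155.3]
ft_force: [-0.2, 0.1, -2.9]
finger_gap: 30.7
```

```bash
python3 -c "
from h import *
q=st();go(577.2,-158,140)"
```

```text
t 30.80 tcp [ 577.4 -152.5  153.2] rpy [ 1.7991e+02 -1.1000e-01  1.5526e+02] F [-0.15  0.12 -2.92] gap 30.7 j [-20.  10.  91.   0.  79. -85.]
tool shift m [-0.0021 -0.0051  0.0132] rotvec [ 0.0015 -0.002  -0.    ]
```

>>> carry_out([
  [[-0.0005, -0.0015, 0.001], [0.001, -0.001, 0], 0.8],
  [[-0.0007, -0.0015, 0.003], [0, -0.001, 0], 0.8],
  [[-0.0003, -0.001, 0.003], [0, 0, 0], 0.8],
  [[0, 0, 0.002], [0, 0, 0], 0.8],
  [[0, 0, 0.001], [0, 0, 0], 0.8],
  [[0, 0, 0], [0, 0, 0], 0.8],
  [[0, 0, 0], [0, 0, 0], 0.8],
])

```text
time: 31.5
tool_pos: [576.9, -157.5, 142.4]
tcp_rot: [180.0, 0.0, 155.2]
ft_force: [-0.6, -0.1, -2.0]
finger_gap: 30.5
```

```bash
python3 -c "
from h import *
q=st();go(577.2,-158,132)
from scipy.optimize import least_squares
s=r.snapshot('wrist');cv2.imwrite('pics/w15.png',s['image'])
s=r.snapshot('scene');cv2.imwrite('pics/s15.png',cv2.resize(s['image'][130:300,180:380],None,fx=4,fy=4))"
```

```text
t 31.50 tcp [ 576.9 -157.5  142.4] rpy [1.7999e+02 1.0000e-02 1.5523e+02] F [-0.59 -0.08 -1.95] gap 30.5 j [-20.  10.  91.   0.  78. -85.]
tool shift m [-0.0005 -0.0004  0.0104] rotvec [0.0003 0.0002 0.    ]
```

View pics/w15.png

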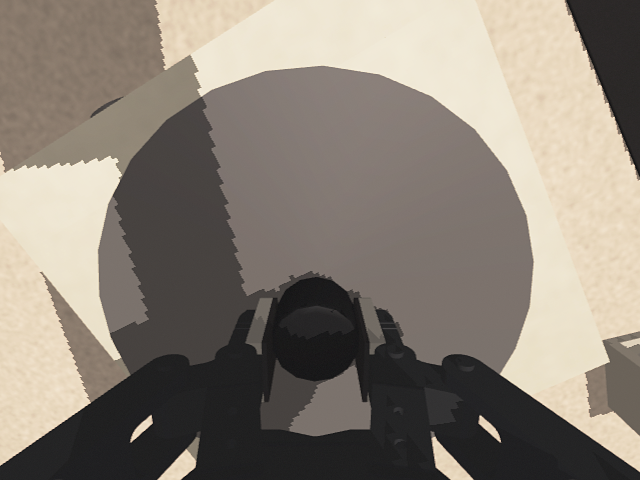

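View pics/s15.png

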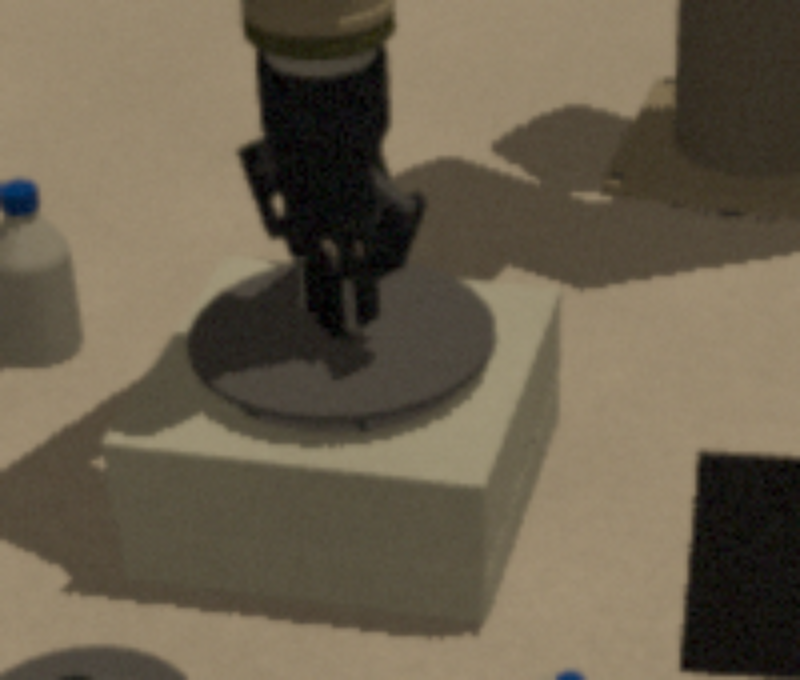

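>>> carry_out([
  [[-0.0003, -0.0002, 0.0015], [0, 0, 0], 0.8],
  [[0, 0, 0.002], [0, 0, 0], 0.8],
  [[0, 0, 0.002], [0, 0, 0], 0.8],
  [[0, 0, 0.0015], [0, 0, 0], 0.8],
  [[0, 0, 0.001], [0, 0, 0], 0.8],
  [[0, 0, 0], [0, 0, 0], 0.8],
])

```text
time: 32.2
tool_pos: [577.3, -157.7, 133.9]
tcp_rot: [180.0, 0.0, 155.2]
ft_force: [0.1, -1.1, -2.8]
finger_gap: 30.8
```

```bash
python3 -c "
from h import *
q=st();go(577.2,-158,125.5)"
```

```text
t 32.20 tcp [ 577.3 -157.7  133.9] rpy [1.7998e+02 3.0000e-02 1.5525e+02] F [ 0.11 -1.12 -2.81] gap 30.8 j [-20.  11.  92.   0.  77. -85.]
tool shift m [-0.     -0.0003  0.0084] rotvec [0.0003 0.0006 0.    ]
```

>>> carry_out([
  [[0, 0, 0.001], [0, 0, 0], 0.8],
  [[0, 0, 0.001], [0, 0, 0], 0.8],
  [[0, 0, 0.001], [0, 0, 0], 0.8],
  [[0, 0, 0], [0, 0, 0], 0.8],
])

```text
time: 32.6
tool_pos: [577.3, -157.7, 130.7]
tcp_rot: [180.0, 0.0, 155.2]
ft_force: [0.5, 0.0, -2.7]
finger_gap: 30.3
```

```bash
python3 -c "
from h import *
q=st();go(577.2,-158,125.5)"
```

```text
t 32.60 tcp [ 577.3 -157.7  130.7] rpy [1.7998e+02 4.0000e-02 1.5525e+02] F [ 0.53  0.03 -2.69] gap 30.3 j [-20.  11.  92.   0.  77. -85.]
tool shift m [-0.     -0.0003  0.0052] rotvec [0.0003 0.0006 0.    ]
```

Past the rim height with no contact. Continue.

>>> carry_out([
  [[0, 0, 0.001], [0, 0, 0], 0.8],
  [[0, 0, 0.001], [0, 0, 0], 0.8],
  [[0, 0, 0.0005], [0, 0, 0], 0.8],
  [[0, 0, 0], [0, 0, 0], 0.8],
])

```text
time: 33.0
tool_pos: [577.4, -157.8, 128.0]
tcp_rot: [180.0, 0.0, 155.2]
ft_force: [-0.9, 0.1, -2.1]
finger_gap: 30.4
```

```bash
python3 -c "
from h import *
q=st();go(577.2,-158,125.5)"
```

```text
t 33.00 tcp [ 577.4 -157.8  128. ] rpy [1.7998e+02 4.0000e-02 1.5525e+02] F [-0.85  0.05 -2.11] gap 30.4 j [-20.  11.  92.   0.  77. -85.]
tool shift m [ 0.     -0.0003  0.0025] rotvec [0.0003 0.0008 0.    ]
```

>>> carry_out([
  [[0, 0, 0.001], [0, 0, 0], 0.8],
  [[0, 0, 0.001], [0, 0, 0], 0.8],
  [[0, 0, 0.0005], [0, 0, 0], 0.8],
  [[0, 0, 0], [0, 0, 0], 0.8],
])

```text
time: 33.4
tool_pos: [577.5, -157.8, 125.5]
tcp_rot: [180.0, 0.1, 155.3]
ft_force: [-0.6, 0.1, -0.6]
finger_gap: 30.6
```

```bash
python3 -c "
from h import *
q=st();go(577.2,-158,125.5)"
```

```text
t 33.40 tcp [ 577.5 -157.8  125.5] rpy [1.7998e+02 6.0000e-02 1.5525e+02] F [-0.58  0.13 -0.64] gap 30.6 j [-20.  11.  92.   0.  76. -85.]
tool shift m [ 0.0002 -0.0003  0.    ] rotvec [0.0003 0.0011 0.    ]
```

Seated (weight coming off at the expected height). One small settle, then open slowly.

>>> carry_out([
  [[0, 0, 0.0005], [0, 0, 0], 0.8],
  [[0, 0, 0], [0, 0, 0], 0.8],
  [[0, 0, 0], [0, 0, 0], 0.6],
  [[0, 0, 0], [0, 0, 0], 0.3],
  [[0, 0, 0], [0, 0, 0], 0],
  [[0, 0, 0], [0, 0, 0], 0],
  [[0, 0, 0], [0, 0, 0], 0],
  [[0, 0, -0.004], [0, 0, 0], 0],
  [[0, 0, -0.012], [0, 0, 0], 0],
  [[0, 0, -0.02], [0, 0, 0], 0],
  [[0, 0, -0.025], [0, 0, 0], 0],
  [[0, 0, -0.025], [0, 0, 0], 0],
])

```text
time: 34.6
tool_pos: [575.7, -157.1, 213.0]
tcp_rot: [-180.0, -0.2, 155.2]
ft_force: [-0.6, -0.3, -0.6]
finger_gap: 85.1
```

>>> carry_out([
  [[0.01, 0.02, -0.01], [0, 0, 0], 0],
  [[0.02, 0.035, 0], [0, 0, 0], 0],
  [[0.02, 0.04, 0], [0, 0, 0], 0],
  [[0.02, 0.04, 0], [0, 0, 0], 0],
  [[0.02, 0.04, 0], [0, 0, 0], 0],
  [[0.015, 0.03, 0], [0, 0, 0], 0],
  [[0.01, 0.02, 0], [0, 0, 0], 0],
  [[0.005, 0.01, 0], [0, 0, 0], 0],
  [[0, 0, 0], [0, 0, 0], 0],
  [[0, 0, 0], [0, 0, 0], 0],
  [[0, 0, 0], [0, 0, 0], 0],
])

```text
time: 35.7
tool_pos: [570.3, 112.2, 242.3]
tcp_rot: [179.7, 1.1, 155.0]
ft_force: [0.3, 0.4, -1.4]
finger_gap: 85.1
```

```bash
python3 -c "
from h import *
q=st()
s=r.snapshot('top');cv2.imwrite('pics/t16.png',s['image'])
s=r.snapshot('scene');cv2.imwrite('pics/s16.png',s['image'])"; sed -e '/^for n,u/d' m0.py > m2.py; python3 m2.py
```

```text
t 35.70 tcp [570.3 112.2 242.3] rpy [179.67   1.05 155.01] F [ 0.33  0.39 -1.45] gap 85.1 j [  6.   3.  89.  -0.  87. -59.]
(384, 300) [81 86 92]
(386, 273) [39 42 44]
(241, 288) [32 36 42]
(335, 235) [128 144 153]
(350, 210) [128 144 159]
flange z115 (582.002685546875, -137.30860900878906) 116.96122741699219 ((577.5324096679688, -148.5397491455078), (193.2957763671875, 215.7909698486328), 133.9945831298828)
knob 151 ((575.0645141601562, -157.79444885253906), (28.442806243896484, 30.737424850463867), 46.32191848754883)
knob 137 ((576.3466186523438, -159.25807189941406), (28.74283218383789, 31.061628341674805), 46.32222366333008)
mat ((499.22100830078125, 185.09487915039062), (128.21099853515625, 134.4935302734375), 6.409274578094482)
house ((576.1098022460938, -157.34959411621094), (280.4267272949219, 267.7030029296875), 89.90827941894531) ((382.0, 274.5), (119.0, 124.0), 90.0)
```

View pics/t16.png

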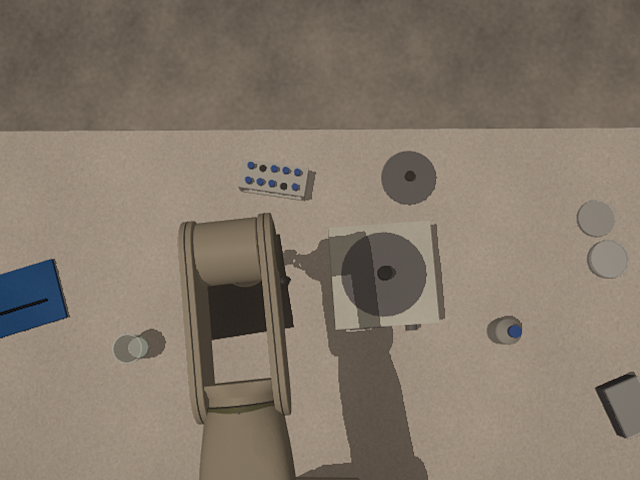

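View pics/s16.png

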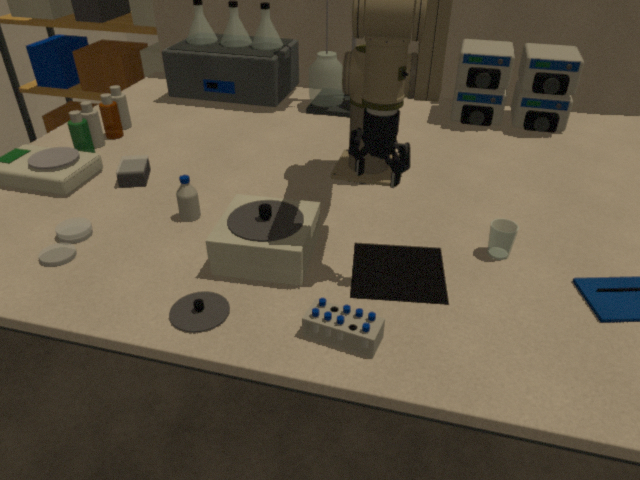

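The lid sits in the same pixels as at the start (knob at (265,212) scene, (386,273) top; 0.6 mm from its first position), flat and with nothing else moved. The shifted flange and mat fits come from the arm and its shadow in the mask. Hand in.

```bash
python3 -c "
from h import *
print(r.sense()['qd'].round(2)); print(r.hand_in())"
```

```text
[0.28 0.13 0.14 0.11 0.01 0.17]
the job is handed in; nothing more can be done
None
```

I took the lid off and laid it flat on the mat, then turned the rotor anticlockwise about 1.1 turns. I then put the lid back in the bowl, let go and handed the job in at about 36 s; no verdict is reported.

- **Rotor:** I found its top by touch about 27 mm below the bowl's mouth. Apart from about 1 N on the first short stretch, I read 4–7 N of pressure during the drag. Forces were only read between moves, so a brief peak would not have shown. The bar ended about 37° past where it started, after a full turn (roughly 6.9 rad).
- **Lid:** It went down with no contact at the rim, and its weight came off the gripper at the expected seated height. In the last top view the knob was within 0.6 mm of where it first was. The flange looked unchanged in the scene view.
- **Other things:** The beaker, bottle and rack looked unmoved, and the gripper was clear of everything.
- **Checks that disagreed:** The final automatic flange and mat fits were off because the arm and its shadow covered part of the picture. I judged the seating from the knob position and the pictures instead.

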